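Get the matching bearing driver disc out from under the smaller ones

ROBOT

A 7-joint arm with a two-finger parallel gripper is mounted at the origin on a cart in front of the work surface, level with it; the furniture and walls round the work are solid. World frame = base frame: x ahead of the robot, y to its left, z up, the work surface at z = 0. Lengths are in m, angles in rad, forces in N, time in s.
With the tool pointing down it reaches from about 0.425 to 0.925 m from the base axis. Payload 6.8 kg.
Tool frame: the origin (TCP) lies midway between the tips of the shut fingers; the grasp point (between the pads) lies 19 mm behind it; z points along the fingers, y is the line along which they close (so a half turn about z gives the same grasp; the last joint's range is limited). The gripper opens to 85 mm and grips with 20 to 120 N. Pads are 22 mm wide; open, the fingers measure 114 mm over their backs; the gripper's body (76 mm by 85 mm) begins 54 mm behind the grasp point. The pads swing forward as they close: fully open they stand 13 mm farther back than shut.
Start: joints at [-1.396, 0.477, 0.022, 1.555, -0.011, 1.109, -0.083], TCP at [0.188, 0.648, 0.231] pointing down, gripper open.
Joint ranges: [-2.96, 2.96], [-0.34, 2.1], [-1.41, 1.46], [0.24, 2.44], [-1.37, 4.51], [0.17, 1.92], [-2.96, 2.96]. Speed limits (rad/s): [2.39, 2.39, 3.14, 3.14, 3.14, 3.14, 3.14].

INTERFACE

Orientations are given as a rotation vector (axis times angle).
In Python, from bench import status, vision, r gives the robot as it stands. The module is installed in compiled form; this text tells all that it offers.
- The arm moves only by the shell command python3 -m handwheel 'ROWS' [OPENING] [FORCE]. ROWS is JSON, a list of rows, each an object with "dp": the shift along the tool's x, y, z in m, a list of three; "delta_rot": the turn, a rotation vector about the tool's x, y, z in rad, a list of three. In form: [{"dp": [x, y, z], "delta_rot": [rx, ry, rz]}, ...]. A call has 1 to 12 rows; each row is the pose to reach, as a shift and turn from the pose commanded when the call began, along the tool's axes at that moment; what a row does not reach only later rows make up. A row lasts 1/8 s, in which the tool goes at most 62.5 mm and 10.7 degrees, less where a joint would pass 70% of its speed; a pose out of reach is approached as far as the arm can. A call with a gripper value outside its range is refused whole. OPENING is the opening, from 0 (shut) to 1 (fully open), set as the call begins (- or left out, the last holds). The fingers move at their own pace and stop on an object; FORCE is the grip in N (left out, the last holds). Time passes only in rows, so rows that repeat a pose let the fingers close. It gives the time, the measured TCP pose, the force, the opening and the grip force at its end, in the units of the state.
- status.get_obs(): the state, without advancing time (a new reading comes with each control period).
- vision.grab_frame(name): name is "scene" or "top"; returns a dict with "img" (480x640x3 uint8, blue, green, red), "fovy" (degrees; the focal length in pixels is half the picture's height over the tangent of half this angle, whatever the lens; pixels are square), "cx", "cy" (the principal point, pixels), "distortion" ([k1, k2, p1, p2, k3] as OpenCV has them; the pictures are not rectified), "world_from_camera" (4x4, takes a point from camera to world coordinates). Camera axes: x right, y up, looking along -z (the intrinsics and any distortion apply to the point x, -y, -z); pixel columns grow to the right and rows downward; lengths in m; the calibration is good to about 2 mm. A picture is of the moment at which its call begins. There is no depth.
- r.hand_in(): hands the job in; it is judged then, once.
The state is a dict: "clock": time; "joints": joint angles; "qvel": joint speeds; "tau": joint torques, N m; "tcp_pos": TCP position; "orientation": TCP orientation; "contact_force": force on the tool from outside, world axes, zero at the start; "moment": the same for the moment, N m; "grip_width": finger opening in m; "gripper_force": force on a finger pad.
Only numpy, scipy, OpenCV 4.12 (cv2) and the standard library are available. Lean on these libraries where they do the work, as an engineer would, in place of code of your own. Each camera call takes 0.05 s, during which the arm holds its last target. There are 200 camera calls.

TASK

Start the loose bearing race in the counterbore on top of the wheel hub, level and bottomed, and lay the driver disc that matches it (the second largest, 58 mm) centred on the race, bevelled side down, ready for the hammer. To get at that disc, first set the two smaller discs above it on the spindle aside on the black rubber mat, side by side and lying flat; once the matching disc is on the race, put these two back on the spindle with the larger one lower. The largest disc stays at the bottom of the spindle; let go of everything in the end.

Things in the scene. Friction and masses are not known exactly. Their poses are not given: they have to be found in the camera images.
- hub: dark cast wheel hub with a bright turned top standing on its bolt flange, fixed; flange 124 mm across, barrel 88 mm, 60 mm high. In its top is a counterbore 64 mm across, 7 mm deep, its mouth chamfered to 70 mm; its floor is a flat ledge 53 mm above the worktop round a 48 mm bore. Origin: centre of the underside; z up along the bore.
- race: loose bright steel bearing race (tapered-roller outer ring), 60 mm outside, 16 mm high; inside it tapers from 50 mm at the top to 44 mm at the bottom. It lies flat on the worktop, wide mouth up, and goes into the hub that way up, standing 9 mm proud. Origin: centre of its underside; z up.
- stand: spindle stand of the four-disc driver set, fixed: round dark foot 88 mm across, 10 mm high, with an upright 12 mm steel spindle in its middle, tapered over its last 12 mm to a tip 76 mm above the worktop. The discs sit on it, largest lowest, each flat on the next and taking 14 mm. Origin: centre of the foot's underside; z up.
- disc_68: bare turned steel driver disc, 68 mm across, 14 mm high: a flange (upper 10 mm, the part to grip) over a bevelled boss, 4 mm high, 52 mm across at the flange and 6 mm less at its underside; 20 mm bore. Origin: centre of the boss's underside; z up. Lowest on the spindle, underside 10 mm above the worktop; it stays there.
- disc_58: bare turned steel driver disc, 58 mm across, 14 mm high: a flange (upper 10 mm, the part to grip) over a bevelled boss, 4 mm high, 42 mm across at the flange and 6 mm less at its underside; 20 mm bore. Origin: centre of the boss's underside; z up. Second from the bottom (underside at 24 mm). On the race the boss goes inside and the flange lies on the rim: underside 12 mm above the race's.
- disc_48: bare turned steel driver disc, 48 mm across, 14 mm high: a flange (upper 10 mm, the part to grip) over a bevelled boss, 4 mm high, 34 mm across at the flange and 6 mm less at its underside; 20 mm bore. Origin: centre of the boss's underside; z up. Third from the bottom (underside at 38 mm); put back, it rests on the 68 mm disc (at 24 mm).
- disc_38: bare turned steel driver disc, 38 mm across, 14 mm high: a flange (upper 10 mm, the part to grip) over a bevelled boss, 4 mm high, 29 mm across at the flange and 6 mm less at its underside; 20 mm bore. Origin: centre of the boss's underside; z up. Topmost at the start (underside at 52 mm); put back, it rests on the 48 mm disc (at 38 mm).
- mat: ribbed black rubber bench mat, fixed, 100 mm (its x) by 170 mm (its y), 3 mm thick; has room for two discs side by side along its y. Origin: centre of the underside; z up.
Not all that is in view belongs to the job. What is shaped like the race but orange is not meant.

How it is judged:
By the outcome, as a careful person would: the job done as asked, in the order asked, and still so for the second after the job is handed in, with the robot touching nothing.
It also fails if it takes over 131 s, if anything falls off the work surface, if the arm or the gripper's body presses on something with over 40 N, if the wrist force passes 120 N, or if a joint passes its speed limit or range.

## Working session

There is one attempt and no reset: what is moved stays moved. The work goes in short steps, Python scripts to look and compute and a shell command to move; the robot and the scene stay as the last step left them, time stands still between calls to the robot, and variables do not carry over. Pictures are saved under pics/ and viewed, at most 14 in all, crops included, and the job is handed in when it is done.

```bash
mkdir -p pics
python3 - <<'E'
from bench import status, vision, r
import cv2,numpy as np
o=status.get_obs()
print({k:np.round(v,3) for k,v in o.items()})
for n in("scene","top"):
    f=vision.grab_frame(n); cv2.imwrite(f"pics/{n}0.png",f["img"])
    print(n,f["fovy"],f["cx"],f["cy"],f["distortion"],np.round(f["world_from_camera"],4).tolist())
E
```

```text
{'clock': np.float64(0.0), 'joints': array([-1.396,  0.478,  0.022,  1.556, -0.011,  1.109, -0.083]), 'qvel': array([ 0.   ,  0.001, -0.001,  0.   , -0.001,  0.002,  0.001]), 'tau': array([-1.0000e-03, -5.9646e+01,  1.6080e+00, -2.8120e+01,  1.3000e-02,
        9.0000e-03,  0.0000e+00]), 'tcp_pos': array([0.188, 0.648, 0.23 ]), 'orientation': array([-4.43e-01, -3.11e+00,  3.00e-03]), 'contact_force': array([ 0.353,  0.87 , -0.355]), 'moment': array([-0.003,  0.015,  0.035]), 'gripper_force': np.float64(0.0), 'grip_width': np.float64(0.085)}
scene 45.50021811945906 311.46932929549536 242.83431059966367 [0.03563537 0.         0.         0.         0.        ] [[0.8143, 0.42, -0.4006, 0.0343], [-0.5804, 0.5923, -0.5588, -0.6792], [0.0026, 0.6876, 0.7261, 0.9517], [0.0, 0.0, 0.0, 1.0]]
top 52.697780302134625 313.3797725993603 230.52293222809533 [-0.09325724  0.          0.          0.          0.        ] [[-0.0358, 0.9784, -0.2037, 0.3157], [-0.9994, -0.0348, 0.0086, 0.0168], [0.0013, 0.2039, 0.979, 1.1048], [0.0, 0.0, 0.0, 1.0]]
```

View pics/scene0.png

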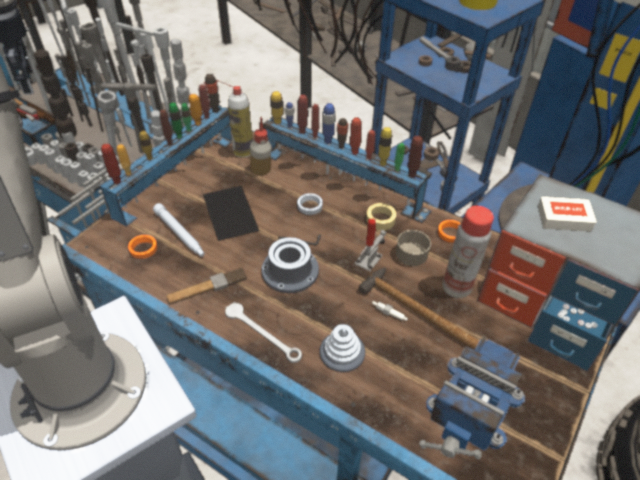

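View pics/top0.png

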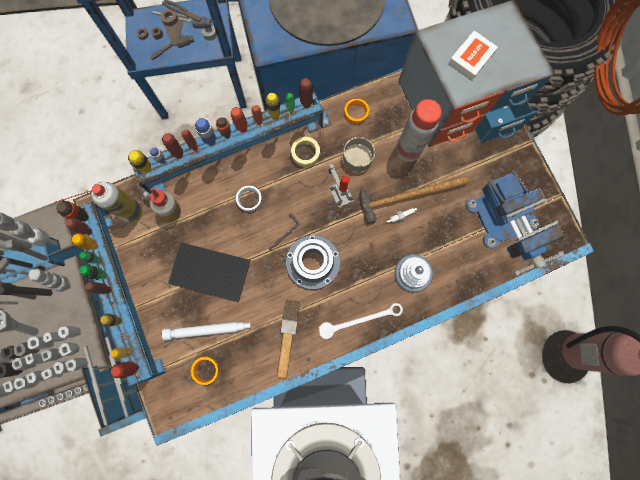

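Scene view: hub at (290,262), race (310,203), stand (343,345), mat (231,212). In the top view they are at hub (313,262), race (248,198), stand (414,273) and mat (209,272). The orange rings and the yellow one are decoys. Next I'll take close crops for precise edges.

```bash
cat > h.py <<'E'
import numpy as np,cv2
from bench import status,vision,r
def grab(n):
    f=vision.grab_frame(n); h=f["img"].shape[0]; F=h/2/np.tan(np.radians(f["fovy"])/2)
    f["K"]=np.array([[F,0,f["cx"]],[0,F,f["cy"]],[0,0,1.]]); f["T"]=np.array(f["world_from_camera"]); f["D"]=np.array(f["distortion"],float)
    return f
def ray(f,uv):
    p=cv2.undistortPoints(np.array([[uv]],float),f["K"],f["D"])[0,0]
    d=f["T"][:3,:3]@np.array([p[0],-p[1],-1.]); return f["T"][:3,3],d/np.linalg.norm(d)
def onz(f,uv,z):
    o,d=ray(f,uv); return o+d*(z-o[2])/d[2]
def tri(f,a,g,b):
    o1,d1=ray(f,a);o2,d2=ray(g,b)
    s=np.linalg.lstsq(np.c_[d1,-d2],o2-o1,rcond=None)[0]
    p,q=o1+s[0]*d1,o2+s[1]*d2; return (p+q)/2,np.linalg.norm(p-q)
def proj(f,P):
    c=f["T"][:3,:3].T@(np.array(P,float)-f["T"][:3,3]); c=np.array([c[0],-c[1],-c[2]])
    return cv2.projectPoints(c.reshape(1,3),np.zeros(3),np.zeros(3),f["K"],f["D"])[0].ravel()
def crop(im,c,w,k):
    x,y=int(c[0]-w),int(c[1]-w); return cv2.resize(im[y:y+2*w,x:x+2*w],None,fx=k,fy=k,interpolation=cv2.INTER_CUBIC)
def circ(f,uvs,z):
    "circle through edge pixels cast onto plane z: centre, radius, residual"
    P=np.array([onz(f,u,z)[:2] for u in uvs]); 
    s=np.linalg.lstsq(np.c_[2*P,np.ones(len(P))],(P**2).sum(1),rcond=None)[0]
    R=np.sqrt(s[2]+s[0]**2+s[1]**2); return s[:2],R,np.std(np.linalg.norm(P-s[:2],axis=1)-R)
def tool():
    o=status.get_obs(); return np.array(o["tcp_pos"]),cv2.Rodrigues(np.array(o["orientation"],float))[0],o
E
python3 - <<'E'
from h import *
s,t=grab("scene"),grab("top")
A=[crop(s["img"],c,32,4) for c in((290,258),(310,203),(343,343))]
B=[crop(t["img"],c,32,4) for c in((313,260),(248,198),(414,273))]
cv2.imwrite("pics/c1.png",np.vstack([np.hstack(A),np.hstack(B)]))
# mat mask
for f,c in((s,(231,212)),(t,(209,272))):
    m=(f["img"].max(2)<62).astype(np.uint8); m=cv2.morphologyEx(m,cv2.MORPH_OPEN,np.ones((3,3)));
    n,l,st,ce=cv2.connectedComponentsWithStats(m); i=l[c[1],c[0]]; ct=cv2.findContours((l==i).astype(np.uint8),0,2)[0][0]
    bx=cv2.minAreaRect(ct); q=cv2.approxPolyDP(ct,6,True)[:,0]; print(i,st[i],q.tolist())
    P=np.array([onz(f,x,.003)[:2] for x in q.astype(float)]); print(P.round(4).tolist(),P.mean(0)); f["m"]=q.mean(0)
print(tri(s,s["m"],t,t["m"]))
E
```

```text
72 [ 205  187   52   52 1807] [[240, 187], [205, 195], [219, 238], [256, 229]]
[[0.5235, 0.312], [0.4376, 0.3359], [0.3934, 0.1862], [0.478, 0.162]] [0.45808557 0.24901418]
0 [     0      0    640    480 298773] [[463, 0], [467, 7]]
[[1.16, -0.4153], [1.1378, -0.4234]] [ 1.14888856 -0.41935142]
(array([ 0.42597719, -0.17661169,  0.59912694]), np.float64(0.44244129283513867))
```

View pics/c1.png

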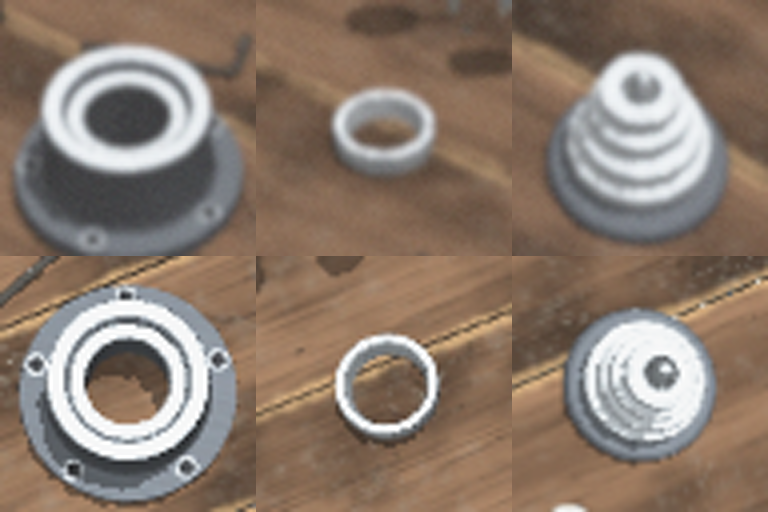

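The crops show bright top faces: the hub's rim outlined against a dark barrel, the race's white rim over a grey side, and the spindle tip as a dark dot. I'll fit circles to these on their planes in both views.

```bash
cat >> h.py <<'E'
def blob(f,c,w,lo,mode=0):
    "outer contours' pixels (hull) of the largest part with min channel>lo in a window round c; centre by ellipse fit"
    x,y=int(c[0]-w),int(c[1]-w); im=cv2.resize(f["img"][y:y+2*w,x:x+2*w],None,fx=4,fy=4,interpolation=cv2.INTER_CUBIC)
    m=(im.min(2)>lo).astype(np.uint8); ct=max(cv2.findContours(m,cv2.RETR_EXTERNAL,cv2.CHAIN_APPROX_NONE)[0],key=cv2.contourArea)
    return (ct[:,0]+.5)/4-.5+[x,y],(im,ct)
E
python3 - <<'E'
from h import *
s,t=grab("scene"),grab("top")
def ell(p):
    e=cv2.fitEllipse(p.astype(np.float32)); return np.array(e[0])
for name,cs,ct,z,los,lot in(("hub",(290,256),(313,260),.06,170,170),("race",(310,203),(248,198),.016,170,170)):
  for d in(-30,-10,10,30):
    a,_=blob(s,cs,24 if name=="hub" else 18,los+d); b,_=blob(t,ct,24 if name=="hub" else 18,lot+d)
    ca,cb=ell(a),ell(b); P,g=tri(s,ca,t,cb)
    print(name,los+d,ca.round(1),cb.round(1),"tri",P.round(4),round(g,4),[ [np.round(v,4).tolist() for v in circ(f,u,z)] for f,u in((s,a),(t,b))])
# mat in top
f=t
for th in(45,55,62,70):
    im=cv2.GaussianBlur(f["img"],(5,5),0); m=(im.max(2)<th).astype(np.uint8); m=cv2.morphologyEx(m,cv2.MORPH_CLOSE,np.ones((5,5)))
    l=cv2.connectedComponents(m)[1]; i=l[272,209]
    if i==0: continue
    c=max(cv2.findContours((l==i).astype(np.uint8),0,2)[0],key=cv2.contourArea); bx=cv2.boxPoints(cv2.minAreaRect(c)); q=cv2.approxPolyDP(c,6,True)[:,0]
    print(th,q.tolist(),np.array([onz(f,x,.003)[:2] for x in q.astype(float)]).round(4).tolist())
print("tip s/t", [proj(f,(.5,-.2,.076)) for f in(s,t)])
A=crop(s["img"],(343,340),24,12);B=crop(t["img"],(414,270),24,12)
cv2.imwrite("pics/c2.png",cv2.resize(np.hstack([A,B]),(800,400)))
E
```

```text
hub 140 [289.2 252.6] [313.6 258.2] tri [0.4709 0.0095 0.0619] 0.0007 [[[0.4722, 0.0121], 0.0452, 0.0003], [[0.4711, 0.0098], 0.0505, 0.0051]]
hub 160 [289.2 252.6] [312.5 257.7] tri [0.4725 0.0119 0.0589] 0.001 [[[0.4721, 0.0121], 0.0445, 0.0003], [[0.4731, 0.0116], 0.0458, 0.0028]]
hub 180 [289.2 252.6] [312.5 258.1] tri [0.4719 0.0118 0.0591] 0.0001 [[[0.4721, 0.012], 0.0437, 0.0002], [[0.4724, 0.0119], 0.0451, 0.0027]]
hub 200 [289.1 252.6] [312.5 258.3] tri [0.4716 0.0117 0.0594] 0.0003 [[[0.472, 0.012], 0.0429, 0.0003], [[0.4717, 0.0117], 0.0434, 0.0006]]
race 140 [309.7 201.8] [248.1 197.5] tri [0.6274 0.1568 0.0135] 0.0007 [[[0.6265, 0.1549], 0.0321, 0.0009], [[0.6266, 0.1566], 0.0302, 0.0003]]
race 160 [309.6 201.7] [248.1 197.5] tri [0.6273 0.1567 0.0139] 0.0007 [[[0.6266, 0.1552], 0.0308, 0.0006], [[0.6265, 0.1566], 0.0298, 0.0003]]
race 180 [309.6 201.7] [248.1 197.4] tri [0.6273 0.1567 0.0141] 0.0007 [[[0.6267, 0.1553], 0.0295, 0.0006], [[0.6266, 0.1566], 0.0295, 0.0003]]
race 200 [312.1 201.9] [248.1 197.4] tri [0.6309 0.156  0.0108] 0.0064 [[[0.6275, 0.1537], 0.0256, 0.0014], [[0.6266, 0.1566], 0.0291, 0.0003]]
70 [[181, 244], [171, 282], [237, 299], [247, 261]] [[0.5239, 0.3158], [0.4361, 0.3376], [0.3927, 0.1857], [0.4789, 0.162]]
tip s/t [array([363.35152804, 307.29068977]), array([409.64136763, 240.59782513])]
```

View pics/c2.png

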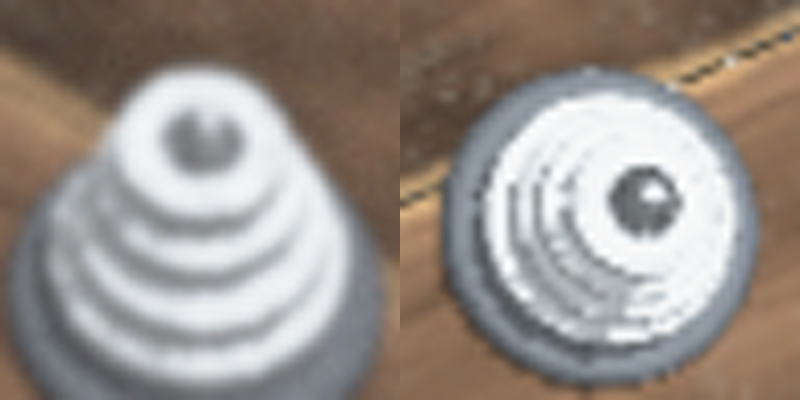

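Run:
```python
from h import *
s,t=grab("scene"),grab("top")
a,b=(343.0,332.4),(419.0,269.6)
print("bore tri",tri(s,a,t,b),onz(s,a,.066),onz(t,b,.066))
for f,c in((s,(343,345)),(t,(414,273))):
    w=32;x,y=c[0]-w,c[1]-w; im=cv2.resize(f["img"][y:y+2*w,x:x+2*w],None,fx=4,fy=4,interpolation=cv2.INTER_CUBIC).astype(int)
    m=((im[...,0]-im[...,2])>-8).astype(np.uint8); m=cv2.morphologyEx(m,cv2.MORPH_OPEN,np.ones((9,9)))
    ct=max(cv2.findContours(m,0,1)[0],key=cv2.contourArea)[:,0]; u=(ct+.5)/4-.5+[x,y]
    low=u[u[:,1]>c[1]] if f is s else u
    for z in(.0,.01):print("foot",z,circ(f,low,z))
    e=cv2.fitEllipse(u.astype(np.float32)); print(e)
    # hole: dark in top disc
    h=a if f is s else b; g=im.min(2); k=((h-np.array([x,y])+.5)*4).astype(int); v=g[k[1]-16:k[1]+17,k[0]-16:k[0]+17]
    mm=(v<170).astype(np.uint8); l=cv2.connectedComponentsWithStats(mm); i=l[1][16,16]; print("hole",(l[3][i]+k-16+.5)/4-.5+[x,y],l[2][i])
```

```text
bore tri (array([ 0.43752651, -0.21781408,  0.06630033]), np.float64(0.000561264618830336)) [ 0.43793907 -0.21774257  0.066     ] [ 0.4373046  -0.21775585  0.066     ]
foot 0.0 (array([ 0.43941086, -0.21676072]), np.float64(0.04327198324729625), np.float64(0.00033263907676502893))
foot 0.01 (array([ 0.43515445, -0.22161991]), np.float64(0.04281728527161339), np.float64(0.0003291437362817319))
((342.1397705078125, 348.92303466796875), (43.40729904174805, 46.20014190673828), 0.1935415267944336)
hole [342.8334507  333.05915493] [  0   4  33  29 710]
foot 0.0 (array([ 0.4386046 , -0.21915936]), np.float64(0.04371778879536014), np.float64(0.0003912669475356172))
foot 0.01 (array([ 0.43749182, -0.21702332]), np.float64(0.04332206712044162), np.float64(0.00038772530428048346))
((413.36572265625, 272.73651123046875), (37.24381637573242, 38.342559814453125), 134.14773559570312)
hole [419.97691083 269.21974522] [  0   0  33  33 314]
```

```bash
cat > go.py <<'E'
import sys;from h import *
from scipy.spatial.transform import Rotation as Ro
def go(x,y,z,yaw=None):
    "shift and turn in tool axes (now) to reach TCP x,y,z pointing down, tool y at angle yaw (deg, mod 180)"
    p,R,o=tool(); dp=R.T@(np.array([x,y,z])-p); ty=np.degrees(np.arctan2(R[1,1],R[0,1])); yaw=ty if yaw is None else yaw
    yaw=ty+(yaw-ty+90)%180-90; a=np.radians(yaw); Y=np.array([np.cos(a),np.sin(a),0]);Z=np.array([0,0,-1.])
    W=np.c_[np.cross(Y,Z),Y,Z]; dr=Ro.from_matrix(R.T@W).as_rotvec()
    print("dp",dp.round(4).tolist(),"rot",dr.round(4).tolist(),"yaw",ty.round(1),"->",round(yaw,1),"j7",o["joints"][6].round(2),"F",np.round(o["contact_force"],1),"w",round(o["grip_width"],4),"clk",round(o["clock"],2))
if __name__=="__main__":
    for a in sys.argv[1:]: go(*map(float,a.split(",")))
E
python3 go.py .56,.24,.36 .56,.24,.06,73.8
```

```text
dp [-0.4708, -0.2882, -0.1288] rot [-0.0003, 0.0, 0.0] yaw 73.8 -> 73.8 j7 -0.08 F [ 0.5 -0.4 -0.2] w 0.0856 clk 0.4
dp [-0.4708, -0.2881, 0.1712] rot [-0.0003, 0.0, -0.0001] yaw 73.8 -> 73.8 j7 -0.08 F [ 0.5 -0.4 -0.2] w 0.0856 clk 0.4
```

```bash
python3 -m handwheel '[{"dp":[0,0,-0.06],"delta_rot":[0,0,0]},{"dp":[0,0,-0.13],"delta_rot":[0,0,0]},{"dp":[-0.05,-0.03,-0.13],"delta_rot":[0,0,0]},{"dp":[-0.10,-0.06,-0.13],"delta_rot":[0,0,0]},{"dp":[-0.15,-0.09,-0.13],"delta_rot":[0,0,0]},{"dp":[-0.20,-0.12,-0.13],"delta_rot":[0,0,0]},{"dp":[-0.25,-0.15,-0.13],"delta_rot":[0,0,0]},{"dp":[-0.30,-0.18,-0.13],"delta_rot":[0,0,0]},{"dp":[-0.35,-0.21,-0.13],"delta_rot":[0,0,0]},{"dp":[-0.40,-0.24,-0.13],"delta_rot":[0,0,0]},{"dp":[-0.44,-0.27,-0.13],"delta_rot":[0,0,0]},{"dp":[-0.47,-0.288,-0.13],"delta_rot":[0,0,0]}]' 0.7 30; python3 go.py .56,.24,.03,73.8
```

```text
clock: 1.9
tcp_pos: [0.5607, 0.2376, 0.3616]
orientation: [0.447, 3.109, -0.0]
contact_force: [0.1, 0.1, -0.5]
grip_width: 0.0598
gripper_force: 0.0
dp [0.0015, 0.0022, 0.3316] rot [-0.0002, 0.0007, -0.003] yaw 73.6 -> 73.8 j7 0.86 F [ 0.1  0.1 -0.5] w 0.0598 clk 1.9
```

```bash
python3 -m handwheel '[{"dp":[0,0,0.06],"delta_rot":[0,0,0]},{"dp":[0,0,0.12],"delta_rot":[0,0,0]},{"dp":[0,0,0.18],"delta_rot":[0,0,0]},{"dp":[0,0,0.24],"delta_rot":[0,0,0]},{"dp":[0,0,0.29],"delta_rot":[0,0,0]},{"dp":[0,0,0.33],"delta_rot":[0,0,0]},{"dp":[0,0,0.352],"delta_rot":[0,0,0]},{"dp":[0,0,0.358],"delta_rot":[0,0,0]},{"dp":[0,0,0.358],"delta_rot":[0,0,0]},{"dp":[0,0,0.358],"delta_rot":[0,0,0]}]'
python3 - <<'E'
from h import *
s,t=grab("scene"),grab("top")
a=proj(s,(.56,.24,.03));b=proj(t,(.56,.24,.03))
cv2.imwrite("pics/c3.png",np.hstack([crop(s["img"],a,40,5),crop(t["img"],b,40,5)]))
E
```

```text
clock: 3.15
tcp_pos: [0.5602, 0.2409, 0.0046]
orientation: [0.443, 3.109, 0.002]
contact_force: [-0.2, -0.3, 0.4]
grip_width: 0.06
gripper_force: 0.0
```

View pics/c3.png

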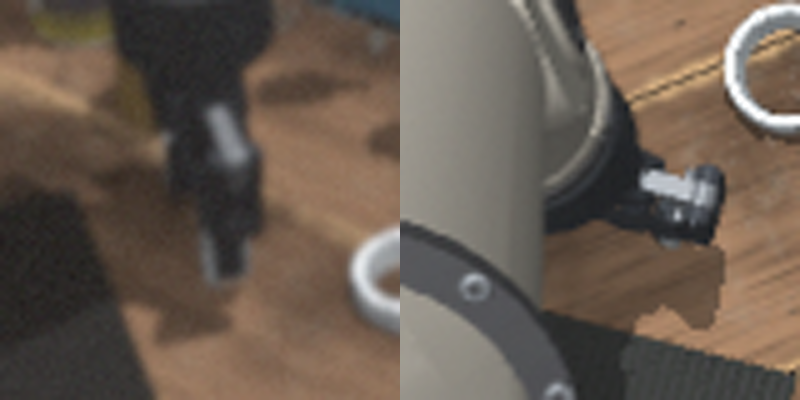

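The fingers are just above clear wood: scene crop (225,280), top crop (680,210). The race is untouched to the right. I'll feel for the worktop to calibrate fingertip height at 60 mm opening.

```bash
python3 -m handwheel '[{"dp":[0,0,0.003],"delta_rot":[0,0,0]},{"dp":[0,0,0.006],"delta_rot":[0,0,0]},{"dp":[0,0,0.006],"delta_rot":[0,0,0]}]';python3 -m handwheel '[{"dp":[0,0,0.001],"delta_rot":[0,0,0]},{"dp":[0,0,0.002],"delta_rot":[0,0,0]},{"dp":[0,0,0.002],"delta_rot":[0,0,0]}]';python3 -m handwheel '[{"dp":[0,0,0.001],"delta_rot":[0,0,0]},{"dp":[0,0,0.002],"delta_rot":[0,0,0]},{"dp":[0,0,0.002],"delta_rot":[0,0,0]}]'
```

```text
clock: 3.62
tcp_pos: [0.559, 0.2404, -0.003]
orientation: [-0.443, -3.11, 0.0]
contact_force: [-0.9, 0.1, -0.0]
grip_width: 0.0598
gripper_force: 0.0
clock: 4.0
tcp_pos: [0.5593, 0.2405, -0.0048]
orientation: [-0.443, -3.11, 0.0]
contact_force: [0.8, 0.8, 0.2]
grip_width: 0.0599
gripper_force: 0.0
clock: 4.38
tcp_pos: [0.5594, 0.2405, -0.005]
orientation: [-0.443, -3.11, -0.001]
contact_force: [-4.8, -2.6, 16.9]
grip_width: 0.0598
gripper_force: 8.4
```

```bash
python3 -m handwheel '[{"dp":[0,0,-0.05],"delta_rot":[0,0,0]},{"dp":[0,0,-0.08],"delta_rot":[0,0,0]},{"dp":[0,0,-0.08],"delta_rot":[0,0,0]}]' 0.92; python3 go.py .6266,.1565,.0045,73.8
```

```text
clock: 4.75
tcp_pos: [0.5611, 0.2413, 0.0759]
orientation: [0.443, 3.106, 0.005]
contact_force: [0.6, 0.3, -0.9]
grip_width: 0.0786
gripper_force: 0.0
dp [-0.0863, -0.0634, 0.0715] rot [0.0038, 0.0036, -0.0003] yaw 73.8 -> 73.8 j7 0.94 F [ 0.6  0.3 -0.9] w 0.0786 clk 4.75
```

```bash
python3 -m handwheel '[{"dp":[-0.04,-0.03,0],"delta_rot":[0,0,0]},{"dp":[-0.087,-0.064,0],"delta_rot":[0,0,0]},{"dp":[-0.087,-0.064,0],"delta_rot":[0,0,0]},{"dp":[-0.087,-0.064,0.03],"delta_rot":[0,0,0]},{"dp":[-0.087,-0.064,0.045],"delta_rot":[0,0,0]},{"dp":[-0.087,-0.064,0.045],"delta_rot":[0,0,0]}]'; python3 go.py .6266,.1565,.0045,73.8;python3 - <<'E'
from h import *
s,t=grab("scene"),grab("top")
a=proj(s,(.6266,.1565,.03));b=proj(t,(.6266,.1565,.03))
cv2.imwrite("pics/c4.png",np.hstack([crop(s["img"],a,40,5),crop(t["img"],b,40,5)]))
E
```

```text
clock: 5.5
tcp_pos: [0.6232, 0.155, 0.0265]
orientation: [-0.441, -3.107, 0.002]
contact_force: [-0.3, 0.4, -0.2]
grip_width: 0.0782
gripper_force: 0.0
dp [-0.0029, 0.0024, 0.0219] rot [-0.002, -0.0033, 0.0007] yaw 73.8 -> 73.8 j7 1.12 F [-0.3  0.4 -0.2] w 0.0782 clk 5.5
```

View pics/c4.png

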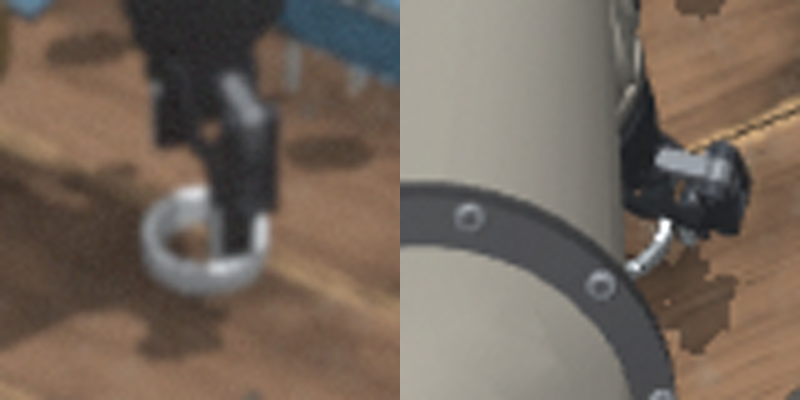

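The near finger stands at scene crop (240,225), beside the race's near rim, with the race between the fingers. Next I correct 2–3 mm, go down, and grip.

```bash
python3 -m handwheel '[{"dp":[-0.003,0.0024,0],"delta_rot":[0,0,0]},{"dp":[-0.003,0.0024,0],"delta_rot":[0,0,0]},{"dp":[-0.003,0.0024,0.012],"delta_rot":[0,0,0]},{"dp":[-0.003,0.0024,0.022],"delta_rot":[0,0,0]},{"dp":[-0.003,0.0024,0.022],"delta_rot":[0,0,0]}]'; python3 go.py .6266,.1565,.0045,73.8
python3 -m handwheel '[{"dp":[0,0,0],"delta_rot":[0,0,0]},{"dp":[0,0,0],"delta_rot":[0,0,0]},{"dp":[0,0,0],"delta_rot":[0,0,0]},{"dp":[0,0,0],"delta_rot":[0,0,0]},{"dp":[0,0,0],"delta_rot":[0,0,0]}]' 0.6 40;  python3 go.py .6266,.1565,.0045,73.8
```

```text
clock: 6.22
tcp_pos: [0.6274, 0.1559, 0.0048]
orientation: [-0.442, -3.108, 0.002]
contact_force: [-0.2, 0.4, -0.3]
grip_width: 0.0785
gripper_force: 0.0
dp [0.0009, 0.0004, 0.0003] rot [-0.0015, -0.0022, -0.0] yaw 73.8 -> 73.8 j7 1.12 F [-0.2  0.4 -0.3] w 0.0785 clk 6.22
clock: 6.85
tcp_pos: [0.6287, 0.1562, 0.0068]
orientation: [0.443, 3.11, 0.0]
contact_force: [-2.6, 0.2, 5.0]
grip_width: 0.057
gripper_force: 42.7
dp [0.0021, -0.0003, 0.0023] rot [0.0002, 0.0003, -0.0002] yaw 73.8 -> 73.8 j7 1.12 F [-2.6  0.2  5. ] w 0.057 clk 6.85
```

```bash
python3 -m handwheel '[{"dp":[0,0,-0.04],"delta_rot":[0,0,0]},{"dp":[0,0,-0.09],"delta_rot":[0,0,0]},{"dp":[0,0,-0.09],"delta_rot":[0,0,0]},{"dp":[0,0,-0.09],"delta_rot":[0,0,0]}]'
python3 - <<'E'
from h import *
s,t=grab("scene"),grab("top")
p=tool()[0]
a=proj(s,p);b=proj(t,p)
cv2.imwrite("pics/c5.png",np.hstack([crop(s["img"],a,40,5),crop(t["img"],b,40,5)]))
E
```

```text
clock: 7.35
tcp_pos: [0.6281, 0.1563, 0.0958]
orientation: [-0.442, -3.11, 0.0]
contact_force: [-0.4, -0.4, -1.9]
grip_width: 0.0572
gripper_force: 43.3
```

View pics/c5.png

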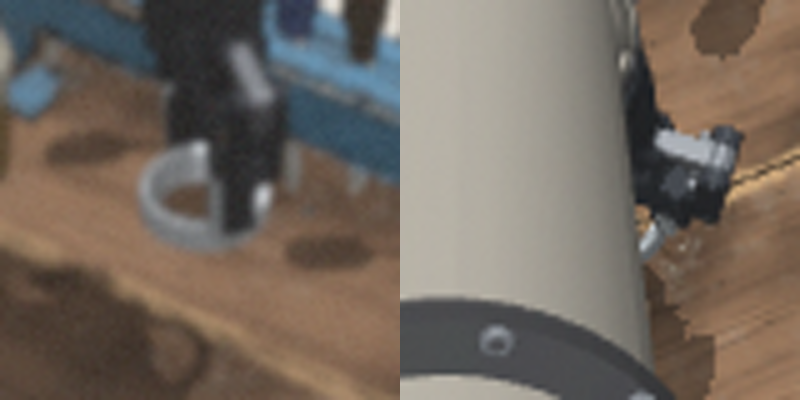

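The race is held roughly level: scene crop ring x 140–270, y 140–250. I'll measure its centre relative to the TCP.

```bash
cat >> h.py <<'E'
from scipy.optimize import least_squares
def circR(f,uvs,z,R):
    "centre of a circle of known radius R through edge pixels on plane z (robust)"
    P=np.array([onz(f,u,z)[:2] for u in uvs]); k=least_squares(lambda c:np.linalg.norm(P-c,axis=1)-R,P.mean(0),loss="soft_l1",f_scale=.0007)
    return k.x,np.abs(k.fun).mean()
E
python3 - <<'E'
from h import *
s=grab("scene"); p,R,o=tool(); w=40
c=proj(s,p); x,y=int(c[0]-w),int(c[1]-w); im=cv2.resize(s["img"][y:y+80,x:x+80],None,fx=4,fy=4,interpolation=cv2.INTER_CUBIC).astype(int)
m=((im[...,2]-im[...,0]<22)&(im.min(2)>85)).astype(np.uint8); m[:,:95]=0 if 0 else m[:,:95]
l=cv2.connectedComponentsWithStats(m); k=l[1][150,125]; print(k,l[2][k] if k else l[2][np.argsort(-l[2][:,4])[:4]])
ct=max(cv2.findContours((l[1]==k).astype(np.uint8),0,1)[0],key=cv2.contourArea)[:,0]
v=im.astype(np.uint8).copy(); cv2.drawContours(v,[ct],-1,(0,255,0),1); 
# left, outer arc: top edge where leftmost pts; bottom arc where lower
u=(ct+.5)/4-.5+[x,y]; zb=p[2]-.0068
ys=ct[:,1]; low=[];up=[]
for cx in range(118,168,2):
    q=ct[abs(ct[:,0]-cx)<=1]; 
    if len(q): low.append(q[q[:,1].argmax()]); up.append(q[q[:,1].argmin()])
for n,a,z in(("low",low,zb),("up",up,zb+.016)):
    a=np.array(a); [cv2.circle(v,tuple(int(i) for i in q),2,(0,0,255),-1) for q in a]
    C,e=circR(s,(a+.5)/4-.5+[x,y],z,.03); d=R.T@np.r_[C-p[:2],0]; print(n,C.round(4),e.round(5),"in tool",d.round(4))
cv2.imwrite("pics/c6.png",v)
E
```

```text
7 [ 109  114  109   90 4647]
low [0.5773 0.1299] 0.00195 in tool [ 0.0408 -0.0391  0.0002]
up [0.6355 0.2147] 0.00223 in tool [ 0.0086  0.0586 -0.0001]
```

View pics/c6.png

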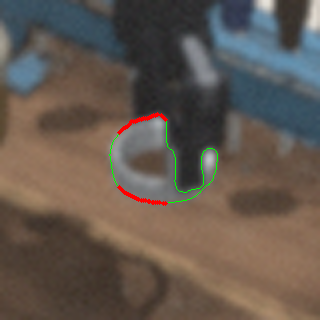

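The mask follows the ring well (crop x 110–218, y 114–203); only the fit start was bad. I'll refit from the TCP, with more of the lower arc and both planes.

```bash
python3 - <<'E'
from h import *
s=grab("scene"); p,R,o=tool(); w=40
c=proj(s,p); x,y=int(c[0]-w),int(c[1]-w); im=cv2.resize(s["img"][y:y+80,x:x+80],None,fx=4,fy=4,interpolation=cv2.INTER_CUBIC).astype(int)
m=((im[...,2]-im[...,0]<22)&(im.min(2)>85)).astype(np.uint8)
l=cv2.connectedComponentsWithStats(m); k=l[1][150,125]
ct=max(cv2.findContours((l[1]==k).astype(np.uint8),0,1)[0],key=cv2.contourArea)[:,0]
low=[];up=[]
for cx in range(118,204,2):
    q=ct[abs(ct[:,0]-cx)<=1]
    if len(q): low.append(q[q[:,1].argmax()]); up.append(q[q[:,1].argmin()]) if cx<164 else 0
toW=lambda a,z:np.array([onz(s,q,z)[:2] for q in (np.array(a)+.5)/4-.5+[x,y]])
for zb in p[2]+np.array([-.009,-.0068,-.0045]):
    L,U=toW(low,zb),toW(up,zb+.016)
    for n,P in(("low",L),("up",U),("both",np.r_[L,U])):
        f=least_squares(lambda c:np.linalg.norm(P-c[:2],axis=1)-.0305,p[:2]); d=R.T@np.r_[f.x-p[:2],0]; print(round(zb-p[2],4),n,f.x.round(4),np.abs(f.fun).mean().round(5),"tool",d[:2].round(4))
E
python3 go.py .472,.012,.12,73.8
```

```text
-0.009 low [0.6293 0.1609] 0.0003 tool [-0.0003  0.0052]
-0.009 up [0.6313 0.1586] 0.00057 tool [-0.0028  0.0035]
-0.009 both [0.6301 0.1596] 0.00076 tool [-0.0014  0.0042]
-0.0068 low [0.6279 0.1588] 0.0003 tool [0.0005 0.0028]
-0.0068 up [0.6297 0.1563] 0.00056 tool [-0.0019  0.0009]
-0.0068 both [0.6287 0.1574] 0.0008 tool [-0.0007  0.0017]
-0.0045 low [0.6264 0.1566] 0.00031 tool [0.0014 0.0003]
-0.0045 up [0.6281 0.154 ] 0.00056 tool [-0.001  -0.0018]
-0.0045 both [0.6273 0.1552] 0.00085 tool [ 0.0001 -0.0009]
dp [0.1093, -0.1817, -0.0247] rot [-0.0015, -0.0021, 0.0] yaw 73.8 -> 73.8 j7 1.1 F [-0.   0.3 -0.4] w 0.0574 clk 7.55
```

```bash
python3 -m handwheel '[{"dp":[0.02,-0.035,-0.025],"delta_rot":[0,0,0]},{"dp":[0.05,-0.08,-0.025],"delta_rot":[0,0,0]},{"dp":[0.08,-0.13,-0.025],"delta_rot":[0,0,0]},{"dp":[0.1,-0.165,-0.025],"delta_rot":[0,0,0]},{"dp":[0.1093,-0.1817,-0.025],"delta_rot":[0,0,0]},{"dp":[0.1093,-0.1817,0.005],"delta_rot":[0,0,0]},{"dp":[0.1093,-0.1817,0.015],"delta_rot":[0,0,0]},{"dp":[0.1093,-0.1817,0.015],"delta_rot":[0,0,0]},{"dp":[0.1093,-0.1817,0.015],"delta_rot":[0,0,0]}]'; python3 go.py .472,.012,.0595,73.8
python3 - <<'E'
from h import *
s,t=grab("scene"),grab("top")
p=(.472,.012,.06)
cv2.imwrite("pics/c7.png",np.hstack([crop(s["img"],proj(s,p),40,5),crop(t["img"],proj(t,p),40,5)]))
E
```

```text
clock: 8.68
tcp_pos: [0.4737, 0.0126, 0.0817]
orientation: [0.442, 3.109, 0.0]
contact_force: [-0.2, -0.8, -0.5]
grip_width: 0.057
gripper_force: 43.3
dp [0.0015, -0.0011, 0.0222] rot [0.0004, 0.0008, 0.0005] yaw 73.8 -> 73.8 j7 1.29 F [-0.2 -0.8 -0.5] w 0.057 clk 8.68
```

View pics/c7.png

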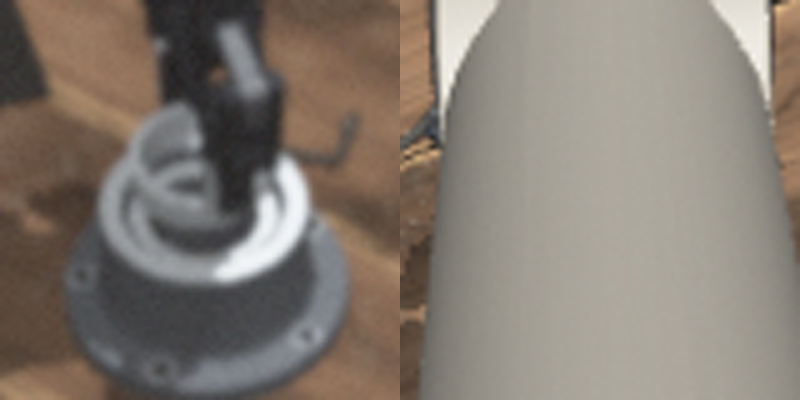

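The race hovers over the counterbore in the scene crop: ring at (185,165), hub mouth at (205,215). The arm hides the top view. I lower while watching the force.

```bash
python3 -m handwheel '[{"dp":[0.0015,-0.001,0],"delta_rot":[0,0,0]},{"dp":[0.0015,-0.001,0.008],"delta_rot":[0,0,0]},{"dp":[0.0015,-0.001,0.013],"delta_rot":[0,0,0]},{"dp":[0.0015,-0.001,0.015],"delta_rot":[0,0,0]},{"dp":[0.0015,-0.001,0.017],"delta_rot":[0,0,0]},{"dp":[0.0015,-0.001,0.017],"delta_rot":[0,0,0]}]'; python3 go.py .472,.012,.0595,73.8
```

```text
clock: 9.52
tcp_pos: [0.4711, 0.0117, 0.0642]
orientation: [-0.443, -3.11, 0.0]
contact_force: [-0.6, -0.1, -1.3]
grip_width: 0.0571
gripper_force: 43.3
dp [-0.0007, 0.0006, 0.0047] rot [-0.0001, -0.0002, -0.0002] yaw 73.8 -> 73.8 j7 1.3 F [-0.6 -0.1 -1.3] w 0.0571 clk 9.53
```

```bash
python3 -m handwheel '[{"dp":[0,0,0.002],"delta_rot":[0,0,0]},{"dp":[0,0,0.003],"delta_rot":[0,0,0]},{"dp":[0,0,0.003],"delta_rot":[0,0,0]}]';python3 -m handwheel '[{"dp":[0,0,0.001],"delta_rot":[0,0,0]},{"dp":[0,0,0.002],"delta_rot":[0,0,0]},{"dp":[0,0,0.002],"delta_rot":[0,0,0]}]'
```

```text
clock: 9.9
tcp_pos: [0.4712, 0.0117, 0.0613]
orientation: [0.443, 3.11, 0.0]
contact_force: [-0.0, -0.2, -0.8]
grip_width: 0.0569
gripper_force: 43.3
clock: 10.28
tcp_pos: [0.4712, 0.0117, 0.0597]
orientation: [-0.443, -3.11, -0.0]
contact_force: [-1.5, -1.2, 5.8]
grip_width: 0.0571
gripper_force: 44.1
```

Contact came at exactly the predicted bottomed height, so I release and lift clear.

```bash
python3 -m handwheel '[{"dp":[0,0,0],"delta_rot":[0,0,0]},{"dp":[0,0,0],"delta_rot":[0,0,0]},{"dp":[0,0,0],"delta_rot":[0,0,0]},{"dp":[0,0,-0.02],"delta_rot":[0,0,0]},{"dp":[0,0,-0.06],"delta_rot":[0,0,0]},{"dp":[0,0,-0.11],"delta_rot":[0,0,0]},{"dp":[0,0,-0.11],"delta_rot":[0,0,0]}]' 0.8; python3 go.py .4375,-.2175,.17,73.8  .4375,-.2175,.17,0
```

```text
clock: 11.15
tcp_pos: [0.4737, 0.012, 0.1726]
orientation: [0.442, 3.103, 0.004]
contact_force: [-0.2, -0.1, -0.3]
grip_width: 0.0681
gripper_force: 0.0
dp [-0.0293, -0.2304, 0.0019] rot [0.0037, 0.0063, -0.0003] yaw 73.8 -> 73.8 j7 1.22 F [-0.2 -0.1 -0.3] w 0.0681 clk 11.15
dp [-0.0293, -0.2304, 0.0019] rot [0.0073, 0.003, 1.2878] yaw 73.8 -> 0.0 j7 1.22 F [-0.2 -0.1 -0.3] w 0.0681 clk 11.15
```

```bash
python3 -m handwheel '[{"dp":[-0.007,-0.06,0],"delta_rot":[0,0,0]},{"dp":[-0.014,-0.115,0],"delta_rot":[0,0,0]},{"dp":[-0.022,-0.17,0],"delta_rot":[0,0,0]},{"dp":[-0.028,-0.215,0],"delta_rot":[0,0,0]},{"dp":[-0.0293,-0.2304,0],"delta_rot":[0,0,0]},{"dp":[-0.0293,-0.2304,0.05],"delta_rot":[0.003,0.003,0]},{"dp":[-0.0293,-0.2304,0.08],"delta_rot":[0.003,0.003,0]},{"dp":[-0.0293,-0.2304,0.08],"delta_rot":[0.003,0.003,0]},{"dp":[-0.0293,-0.2304,0.08],"delta_rot":[0.003,0.003,0]}]' 0.65;python3 go.py .4375,-.2175,.054,73.8
python3 - <<'E'
from h import *
s,t=grab("scene"),grab("top")
A=[crop(s["img"],proj(s,(.4375,-.2175,.06)),40,5),crop(s["img"],proj(s,(.472,.012,.06)),25,8)]
cv2.imwrite("pics/c8.png",np.hstack(A))
for f,n in((s,"s"),(t,"t")): cv2.imwrite(f"pics/raw1{n}.png",f["img"])
E
```

```text
clock: 12.28
tcp_pos: [0.4355, -0.2175, 0.0898]
orientation: [-0.441, -3.107, 0.004]
contact_force: [0.6, 0.4, 0.4]
grip_width: 0.0555
gripper_force: 0.0
dp [-0.002, 0.0006, 0.0358] rot [-0.0029, -0.0026, 0.0005] yaw 73.8 -> 73.8 j7 1.85 F [0.6 0.4 0.4] w 0.0555 clk 12.28
```

View pics/c8.png

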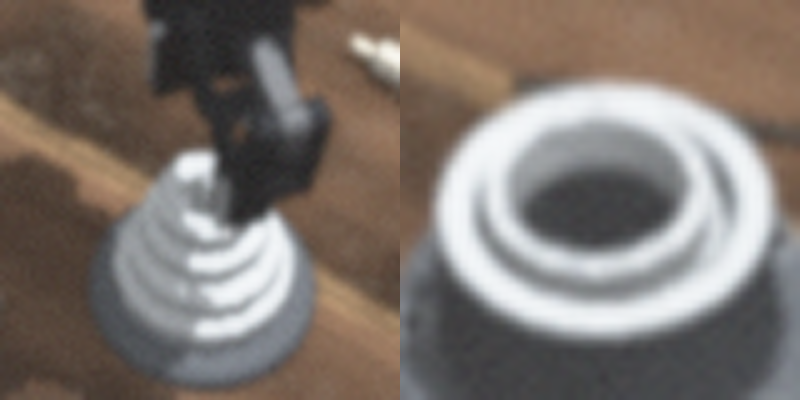

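The race sits level in the counterbore (right crop, rim centre about (600,200)), standing proud as expected. The fingers straddle the top disc at left crop (240,190). I now grip disc_38.

```bash
python3 -m handwheel '[{"dp":[-0.002,0.0006,0.015],"delta_rot":[-0.003,-0.002,0]},{"dp":[-0.002,0.0006,0.03],"delta_rot":[-0.003,-0.002,0]},{"dp":[-0.002,0.0006,0.036],"delta_rot":[-0.003,-0.002,0]},{"dp":[-0.002,0.0006,0.036],"delta_rot":[-0.003,-0.002,0]},{"dp":[-0.002,0.0006,0.036],"delta_rot":[-0.003,-0.002,0]}]';python3 -m handwheel '[{"dp":[0,0,0],"delta_rot":[0,0,0]},{"dp":[0,0,0],"delta_rot":[0,0,0]},{"dp":[0,0,0],"delta_rot":[0,0,0]},{"dp":[0,0,0],"delta_rot":[0,0,0]}]' 0.3 40;python3 go.py .4375,-.2175,.17,73.8
```

```text
clock: 13.0
tcp_pos: [0.437, -0.2179, 0.0534]
orientation: [-0.443, -3.109, -0.0]
contact_force: [0.6, 0.2, -0.4]
grip_width: 0.0557
gripper_force: 0.0
clock: 13.5
tcp_pos: [0.4373, -0.218, 0.0538]
orientation: [-0.443, -3.11, -0.0]
contact_force: [-0.7, -0.1, 5.8]
grip_width: 0.0356
gripper_force: 39.5
dp [-0.0001, 0.0005, -0.1162] rot [0.0001, -0.0001, -0.0001] yaw 73.8 -> 73.8 j7 1.9 F [-0.7 -0.1  5.8] w 0.0356 clk 13.5
```

```bash
python3 -m handwheel '[{"dp":[0,0,-0.02],"delta_rot":[0,0,0]},{"dp":[0,0,-0.06],"delta_rot":[0,0,0]},{"dp":[0,0,-0.1],"delta_rot":[0,0,0]},{"dp":[0,0,-0.1],"delta_rot":[0,0,0]}]'; python3 go.py .469,.287,.15,73.8
```

```text
clock: 14.0
tcp_pos: [0.439, -0.2185, 0.1559]
orientation: [0.442, 3.105, -0.0]
contact_force: [0.3, -0.3, -0.6]
grip_width: 0.0354
gripper_force: 40.3
dp [0.1123, 0.4938, 0.0056] rot [0.0005, 0.0051, -0.0] yaw 73.8 -> 73.8 j7 1.8 F [ 0.3 -0.3 -0.6] w 0.0354 clk 14.0
```

```bash
python3 -m handwheel '[{"dp":[0.01,0.045,0],"delta_rot":[0,0,0]},{"dp":[0.023,0.1,0],"delta_rot":[0,0,0]},{"dp":[0.036,0.155,0],"delta_rot":[0,0,0]},{"dp":[0.048,0.21,0],"delta_rot":[0,0,0]},{"dp":[0.06,0.265,0],"delta_rot":[0,0,0]},{"dp":[0.073,0.32,0],"delta_rot":[0,0,0]},{"dp":[0.086,0.375,0],"delta_rot":[0,0,0]},{"dp":[0.098,0.43,0],"delta_rot":[0,0,0]},{"dp":[0.109,0.48,0],"delta_rot":[0,0,0]},{"dp":[0.1123,0.494,0.04],"delta_rot":[0,0.004,0]},{"dp":[0.1123,0.494,0.09],"delta_rot":[0,0.004,0]},{"dp":[0.1123,0.494,0.1],"delta_rot":[0,0.004,0]}]'; python3 -m handwheel '[{"dp":[0,0,0],"delta_rot":[0,0,0]},{"dp":[0,0,0],"delta_rot":[0,0,0]}]'; python3 go.py .469,.287,.005,73.8
python3 - <<'E'
from h import *
s,t=grab("scene"),grab("top")
A=[crop(s["img"],proj(s,(.469,.287,.04)),40,5),crop(s["img"],proj(s,(.4375,-.2175,.05)),25,8)]
cv2.imwrite("pics/c9.png",np.hstack(A))
E
```

```text
clock: 15.5
tcp_pos: [0.4641, 0.2862, 0.0497]
orientation: [-0.441, -3.1, 0.008]
contact_force: [0.9, -0.8, -0.4]
grip_width: 0.0361
gripper_force: 40.3
clock: 15.75
tcp_pos: [0.4682, 0.2883, 0.055]
orientation: [-0.444, -3.107, -0.004]
contact_force: [0.4, -0.1, 0.3]
grip_width: 0.0355
gripper_force: 40.3
dp [-0.0013, -0.0011, 0.05] rot [0.0022, -0.0034, -0.0009] yaw 73.7 -> 73.8 j7 0.76 F [ 0.4 -0.1  0.3] w 0.0355 clk 15.75
```

View pics/c9.png

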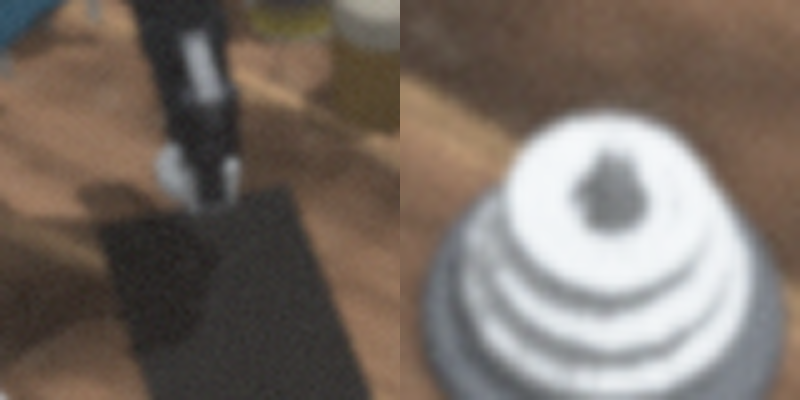

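Disc_38 is in hand above the mat (left crop about (195,180)), and disc_48 is now topmost on the stand (right crop about (605,205)). I lower disc_38.

```bash
python3 -m handwheel '[{"dp":[-0.001,-0.001,0.02],"delta_rot":[0,0,0]},{"dp":[-0.001,-0.001,0.04],"delta_rot":[0,0,0]},{"dp":[-0.001,-0.001,0.046],"delta_rot":[0,0,0]},{"dp":[-0.001,-0.001,0.048],"delta_rot":[0,0,0]},{"dp":[-0.001,-0.001,0.049],"delta_rot":[0,0,0]},{"dp":[-0.001,-0.001,0.049],"delta_rot":[0,0,0]}]'; python3 -m handwheel '[{"dp":[0,0,0.001],"delta_rot":[0,0,0]},{"dp":[0,0,0.001],"delta_rot":[0,0,0]}]'
```

```text
clock: 16.6
tcp_pos: [0.4678, 0.2871, 0.005]
orientation: [-0.442, -3.106, -0.002]
contact_force: [0.6, -0.6, -0.8]
grip_width: 0.0358
gripper_force: 40.3
clock: 16.85
tcp_pos: [0.4679, 0.2871, 0.0048]
orientation: [-0.442, -3.106, -0.003]
contact_force: [-2.6, -1.8, 11.9]
grip_width: 0.0357
gripper_force: 41.3
```

Contact at the expected height. I release, rise, and return to the stand for disc_48.

```bash
python3 -m handwheel '[{"dp":[0,0,0],"delta_rot":[0,0,0]},{"dp":[0,0,0],"delta_rot":[0,0,0]},{"dp":[0,0,0],"delta_rot":[0,0,0]},{"dp":[0,0,-0.03],"delta_rot":[0,0,0]},{"dp":[0,0,-0.09],"delta_rot":[0,0,0]},{"dp":[0,0,-0.14],"delta_rot":[0,0,0]},{"dp":[0,0,-0.14],"delta_rot":[0,0,0]},{"dp":[0,0,-0.14],"delta_rot":[0,0,0]}]' 0.6; python3 go.py .4375,-.2175,.14,73.8
python3 - <<'E'
from h import *
s,t=grab("scene"),grab("top")
for f,lo in((s,180),(t,180)):
  P=(.4375,-.2175,.052); c=proj(f,P); u,_=blob(f,c,24,lo)
  # top circle arc: points on the upper (far) half
  P3=np.array([onz(f,q,.052)[:2] for q in u]); far=P3[P3[:,0]>.445] if f is s else P3[(P3[:,0]>.445)]
  k=least_squares(lambda c:np.linalg.norm(far-c,axis=1)-.0235,(.4375,-.2175),loss="soft_l1",f_scale=.0005); print("disc48",k.x.round(4),np.abs(k.fun).mean().round(5),len(far))
  c=proj(f,(.469,.287,.017)); u,_=blob(f,c,12,110); print("disc38",[np.round(v,4) for v in circ(f,u,.017)])
E
```

```text
clock: 17.85
tcp_pos: [0.4676, 0.2864, 0.143]
orientation: [-0.442, -3.105, -0.001]
contact_force: [0.2, -0.2, -0.8]
grip_width: 0.0514
gripper_force: 0.0
dp [-0.1116, -0.4923, 0.0025] rot [-0.0004, -0.0055, 0.0001] yaw 73.8 -> 73.8 j7 0.73 F [ 0.2 -0.2 -0.8] w 0.0514 clk 17.85
disc48 [ 0.4406 -0.2226] 0.00368 136
disc38 [array([0.4673, 0.2848]), np.float64(0.0225), np.float64(0.0013)]
disc48 [ 0.4456 -0.2115] 0.00262 133
disc38 [array([0.4655, 0.2865]), np.float64(0.0165), np.float64(0.0049)]
```

```bash
python3 -m handwheel '[{"dp":[-0.01,-0.045,0],"delta_rot":[0,0,0]},{"dp":[-0.023,-0.1,0],"delta_rot":[0,0,0]},{"dp":[-0.036,-0.155,0],"delta_rot":[0,0,0]},{"dp":[-0.048,-0.21,0],"delta_rot":[0,0,0]},{"dp":[-0.06,-0.265,0],"delta_rot":[0,0,0]},{"dp":[-0.073,-0.32,0],"delta_rot":[0,0,0]},{"dp":[-0.086,-0.375,0],"delta_rot":[0,0,0]},{"dp":[-0.098,-0.43,0],"delta_rot":[0,0,0]},{"dp":[-0.108,-0.475,0],"delta_rot":[0,0,0]},{"dp":[-0.1116,-0.4923,0],"delta_rot":[0,-0.004,0]},{"dp":[-0.1116,-0.4923,0.05],"delta_rot":[0,-0.004,0]},{"dp":[-0.1116,-0.4923,0.06],"delta_rot":[0,-0.004,0]}]' 0.8; python3 -m handwheel '[{"dp":[0,0,0],"delta_rot":[0,0,0]},{"dp":[0,0,0],"delta_rot":[0,0,0]}]'; python3 go.py .4375,-.2175,.039,73.8
```

```text
clock: 19.45
tcp_pos: [0.4346, -0.2164, 0.0797]
orientation: [-0.443, -3.102, -0.001]
contact_force: [-0.3, -0.6, -0.7]
grip_width: 0.0683
gripper_force: 0.0
clock: 19.7
tcp_pos: [0.4383, -0.2173, 0.0837]
orientation: [0.442, 3.11, 0.0]
contact_force: [-0.4, -0.5, -0.5]
grip_width: 0.0684
gripper_force: 0.0
dp [0.0007, -0.0004, 0.0447] rot [0.0, 0.0002, 0.0004] yaw 73.8 -> 73.8 j7 1.86 F [-0.4 -0.5 -0.5] w 0.0684 clk 19.7
```

```bash
python3 -m handwheel '[{"dp":[0.0005,0,0.02],"delta_rot":[0,0,0]},{"dp":[0.0005,0,0.038],"delta_rot":[0,0,0]},{"dp":[0.0005,0,0.044],"delta_rot":[0,0,0]},{"dp":[0.0005,0,0.044],"delta_rot":[0,0,0]},{"dp":[0.0005,0,0.044],"delta_rot":[0,0,0]}]';python3 -m handwheel '[{"dp":[0,0,0],"delta_rot":[0,0,0]},{"dp":[0,0,0],"delta_rot":[0,0,0]},{"dp":[0,0,0],"delta_rot":[0,0,0]},{"dp":[0,0,0],"delta_rot":[0,0,0]}]' 0.4 40;python3 -m handwheel '[{"dp":[0,0,-0.02],"delta_rot":[0,0,0]},{"dp":[0,0,-0.06],"delta_rot":[0,0,0]},{"dp":[0,0,-0.11],"delta_rot":[0,0,0]},{"dp":[0,0,-0.11],"delta_rot":[0,0,0]}]';python3 go.py .4465,.211,.15,73.8
```

```text
clock: 20.32
tcp_pos: [0.4377, -0.2173, 0.0397]
orientation: [0.443, 3.11, -0.0]
contact_force: [0.7, 0.1, 0.0]
grip_width: 0.0684
gripper_force: 0.0
clock: 20.82
tcp_pos: [0.4375, -0.2172, 0.0397]
orientation: [0.443, 3.11, 0.001]
contact_force: [-1.2, 1.2, 8.7]
grip_width: 0.0459
gripper_force: 39.5
clock: 21.32
tcp_pos: [0.4396, -0.2181, 0.1522]
orientation: [0.442, 3.104, -0.001]
contact_force: [0.2, -0.1, -0.6]
grip_width: 0.0454
gripper_force: 41.2
dp [0.1132, 0.414, 0.0017] rot [0.0005, 0.0065, -0.0002] yaw 73.8 -> 73.8 j7 1.8 F [ 0.2 -0.1 -0.6] w 0.0454 clk 21.32
```

```bash
python3 -m handwheel '[{"dp":[0.012,0.045,0],"delta_rot":[0,0,0]},{"dp":[0.027,0.1,0],"delta_rot":[0,0,0]},{"dp":[0.042,0.155,0],"delta_rot":[0,0,0]},{"dp":[0.057,0.21,0],"delta_rot":[0,0,0]},{"dp":[0.072,0.265,0],"delta_rot":[0,0,0]},{"dp":[0.087,0.32,0],"delta_rot":[0,0,0]},{"dp":[0.102,0.375,0],"delta_rot":[0,0,0]},{"dp":[0.111,0.405,0],"delta_rot":[0,0,0]},{"dp":[0.1132,0.414,0],"delta_rot":[0,0.005,0]},{"dp":[0.1132,0.414,0.05],"delta_rot":[0,0.005,0]},{"dp":[0.1132,0.414,0.1],"delta_rot":[0,0.005,0]},{"dp":[0.1132,0.414,0.13],"delta_rot":[0,0.005,0]}]';python3 -m handwheel '[{"dp":[0,0,0],"delta_rot":[0,0,0]},{"dp":[0,0,0],"delta_rot":[0,0,0]}]'; python3 go.py .4465,.211,.0047,73.8
python3 - <<'E'
from h import *
s,t=grab("scene"),grab("top")
A=[crop(s["img"],proj(s,(.458,.249,.02)),40,5),crop(s["img"],proj(s,(.4375,-.2175,.03)),25,8)]
cv2.imwrite("pics/c10.png",np.hstack(A))
E
```

```text
clock: 22.82
tcp_pos: [0.4426, 0.2096, 0.0164]
orientation: [-0.444, -3.102, 0.003]
contact_force: [0.5, -0.1, -0.5]
grip_width: 0.0456
gripper_force: 41.2
clock: 23.08
tcp_pos: [0.4446, 0.2114, 0.0197]
orientation: [-0.444, -3.105, -0.002]
contact_force: [0.0, 0.4, -0.0]
grip_width: 0.0458
gripper_force: 41.3
dp [-0.0021, 0.0002, 0.015] rot [0.0003, -0.0053, -0.0015] yaw 73.7 -> 73.8 j7 0.89 F [ 0.   0.4 -0. ] w 0.0458 clk 23.07
```

View pics/c10.png

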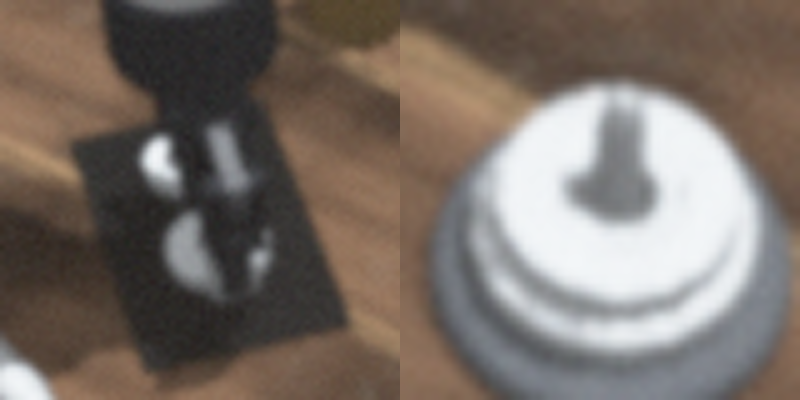

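Disc_38 lies on the mat (left crop (165,165)), and disc_48 hovers beside it (215,255). Disc_58 is now topmost on the stand. I lower disc_48 and release it.

```bash
python3 -m handwheel '[{"dp":[-0.002,0,0.008],"delta_rot":[0,-0.004,0]},{"dp":[-0.002,0,0.012],"delta_rot":[0,-0.004,0]},{"dp":[-0.002,0,0.014],"delta_rot":[0,-0.004,0]},{"dp":[-0.002,0,0.0155],"delta_rot":[0,-0.004,0]},{"dp":[-0.002,0,0.0155],"delta_rot":[0,-0.004,0]}]';python3 -m handwheel '[{"dp":[0,0,0],"delta_rot":[0,0,0]},{"dp":[0,0,0],"delta_rot":[0,0,0]},{"dp":[0,0,0],"delta_rot":[0,0,0]},{"dp":[0,0,-0.03],"delta_rot":[0,0,0]},{"dp":[0,0,-0.09],"delta_rot":[0,0,0]},{"dp":[0,0,-0.13],"delta_rot":[0,0,0]},{"dp":[0,0,-0.13],"delta_rot":[0,0,0]},{"dp":[0,0,-0.13],"delta_rot":[0,0,0]}]' 0.72; python3 go.py .4375,-.2175,.14,73.8
```

```text
clock: 23.8
tcp_pos: [0.4456, 0.2116, 0.0047]
orientation: [-0.443, -3.108, -0.001]
contact_force: [-5.4, -1.3, 19.4]
grip_width: 0.0455
gripper_force: 43.0
clock: 24.8
tcp_pos: [0.4454, 0.2113, 0.1328]
orientation: [-0.442, -3.108, 0.0]
contact_force: [0.4, -1.0, 0.0]
grip_width: 0.0617
gripper_force: 0.0
dp [-0.112, -0.414, -0.0073] rot [-0.0006, -0.0027, 0.0002] yaw 73.8 -> 73.8 j7 0.83 F [ 0.4 -1.   0. ] w 0.0617 clk 24.8
```

```bash
python3 -m handwheel '[{"dp":[-0.012,-0.045,0],"delta_rot":[0,0,0]},{"dp":[-0.027,-0.1,0],"delta_rot":[0,0,0]},{"dp":[-0.042,-0.155,0],"delta_rot":[0,0,0]},{"dp":[-0.057,-0.21,0],"delta_rot":[0,0,0]},{"dp":[-0.072,-0.265,0],"delta_rot":[0,0,0]},{"dp":[-0.087,-0.32,0],"delta_rot":[0,0,0]},{"dp":[-0.102,-0.375,0],"delta_rot":[0,0,0]},{"dp":[-0.11,-0.405,0],"delta_rot":[0,0,0]},{"dp":[-0.112,-0.414,0],"delta_rot":[0,0,0]},{"dp":[-0.112,-0.414,0.04],"delta_rot":[0,-0.003,0]},{"dp":[-0.112,-0.414,0.07],"delta_rot":[0,-0.003,0]},{"dp":[-0.112,-0.414,0.07],"delta_rot":[0,-0.003,0]}]' 0.9;python3 -m handwheel '[{"dp":[0,0,0],"delta_rot":[0,0,0]},{"dp":[0,0,0],"delta_rot":[0,0,0]}]'; python3 go.py .4375,-.2175,.026,73.8
```

```text
clock: 26.3
tcp_pos: [0.4357, -0.2153, 0.0608]
orientation: [-0.44, -3.105, -0.002]
contact_force: [0.3, 0.0, 0.1]
grip_width: 0.0769
gripper_force: 0.0
clock: 26.55
tcp_pos: [0.4387, -0.2173, 0.0642]
orientation: [0.442, 3.107, -0.0]
contact_force: [0.2, 0.2, 0.9]
grip_width: 0.0764
gripper_force: 0.0
dp [0.0012, -0.0006, 0.0382] rot [0.0001, 0.0029, 0.0004] yaw 73.8 -> 73.8 j7 1.89 F [0.2 0.2 0.9] w 0.0764 clk 26.55
```

```bash
python3 -m handwheel '[{"dp":[0.001,-0.0005,0.02],"delta_rot":[0,0.002,0]},{"dp":[0.001,-0.0005,0.034],"delta_rot":[0,0.002,0]},{"dp":[0.001,-0.0005,0.038],"delta_rot":[0,0.002,0]},{"dp":[0.001,-0.0005,0.038],"delta_rot":[0,0.002,0]},{"dp":[0.001,-0.0005,0.038],"delta_rot":[0,0.002,0]}]';python3 -m handwheel '[{"dp":[0,0,0],"delta_rot":[0,0,0]},{"dp":[0,0,0],"delta_rot":[0,0,0]},{"dp":[0,0,0],"delta_rot":[0,0,0]},{"dp":[0,0,0],"delta_rot":[0,0,0]}]' 0.5 50;python3 go.py .4375,-.2175,.026,73.8; python3 -m handwheel '[{"dp":[0,0,-0.02],"delta_rot":[0,0,0]},{"dp":[0,0,-0.06],"delta_rot":[0,0,0]},{"dp":[0,0,-0.11],"delta_rot":[0,0,0]},{"dp":[0,0,-0.11],"delta_rot":[0,0,0]}]';python3 go.py .472,.012,.12,73.8
```

```text
clock: 27.18
tcp_pos: [0.4371, -0.2177, 0.0256]
orientation: [-0.443, -3.11, -0.0]
contact_force: [0.4, 0.0, 0.1]
grip_width: 0.0772
gripper_force: 0.0
clock: 27.68
tcp_pos: [0.4371, -0.2177, 0.0262]
orientation: [-0.443, -3.11, -0.001]
contact_force: [-2.9, 1.4, 11.2]
grip_width: 0.0551
gripper_force: 50.5
dp [-0.0003, 0.0003, 0.0002] rot [0.0005, -0.0001, -0.0004] yaw 73.8 -> 73.8 j7 1.93 F [-2.9  1.4 11.2] w 0.0551 clk 27.68
clock: 28.18
tcp_pos: [0.4392, -0.2185, 0.1385]
orientation: [0.442, 3.104, -0.001]
contact_force: [0.4, 0.1, -1.6]
grip_width: 0.0553
gripper_force: 53.5
dp [0.033, 0.2305, 0.0184] rot [0.0005, 0.0063, -0.0002] yaw 73.8 -> 73.8 j7 1.82 F [ 0.4  0.1 -1.6] w 0.0553 clk 28.18
```

```bash
python3 -m handwheel '[{"dp":[0.006,0.045,0.01],"delta_rot":[0,0,0]},{"dp":[0.014,0.1,0.01],"delta_rot":[0,0,0]},{"dp":[0.022,0.155,0.01],"delta_rot":[0,0,0]},{"dp":[0.029,0.205,0.01],"delta_rot":[0,0,0]},{"dp":[0.033,0.2305,0.01],"delta_rot":[0,0.004,0]},{"dp":[0.033,0.2305,0.04],"delta_rot":[0,0.004,0]},{"dp":[0.033,0.2305,0.045],"delta_rot":[0,0.004,0]},{"dp":[0.033,0.2305,0.045],"delta_rot":[0,0.004,0]},{"dp":[0.033,0.2305,0.045],"delta_rot":[0,0.004,0]}]'; python3 go.py .472,.012,.067,73.8
python3 - <<'E'
from h import *
s,t=grab("scene"),grab("top"); p,R,o=tool()
v=s["img"].copy()
s["img"]=cv2.imread("pics/raw1s.png")
# hole of race (dark inner) on z=.069: inner top edge r=.025
c=proj(s,(.472,.012,.069)); x,y=int(c[0])-24,int(c[1])-24
im=cv2.resize(s["img"][y:y+48,x:x+48],None,fx=8,fy=8,interpolation=cv2.INTER_CUBIC)
k=((c-[x,y]+.5)*8)
pts=[];inn=[]
g=cv2.GaussianBlur(im.min(2),(9,9),0).astype(float)
for a in np.linspace(0,2*np.pi,90,endpoint=False):
    # rim ridge: brightest along the world ray between r=.022..0.0315 ; mean rim radius 27.5
    rr=np.linspace(.0245,.0305,60); q=[proj(s,(.472+r_*np.cos(a),.012+r_*np.sin(a),.069)) for r_ in rr]
    val=np.array([g[tuple(np.clip(((w-[x,y]+.5)*8).astype(int),0,383)[::-1])] for w in q]); w=np.clip(val-150,0,None)
    if w.sum()>0: pts.append(q[int(val.argmax())])
C=circ(s,pts,.069); print("race rim",[np.round(i,4) for i in C])
cv2.imwrite("pics/c11.png",np.hstack([crop(v,proj(s,(.472,.012,.075)),25,8),im[:,:384] if 0 else cv2.resize(im,(400,400))]))
E
```

```text
clock: 29.3
tcp_pos: [0.4699, 0.0125, 0.0908]
orientation: [-0.444, -3.106, -0.002]
contact_force: [0.9, 1.0, -1.2]
grip_width: 0.0549
gripper_force: 53.5
dp [-0.0023, 0.0001, 0.0238] rot [0.0004, -0.0042, -0.0012] yaw 73.7 -> 73.8 j7 1.33 F [ 0.9  1.  -1.2] w 0.0549 clk 29.3
race rim [array([0.4706, 0.0131]), np.float64(0.0282), np.float64(0.0012)]
```

View pics/c11.png

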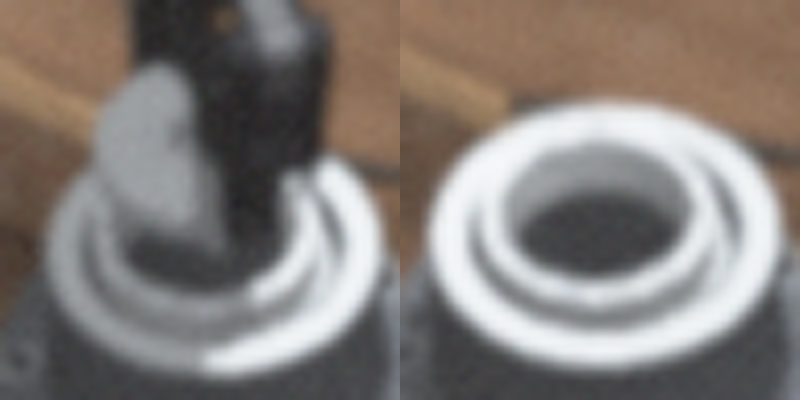

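The disc_58 is in hand over the race at left crop (165,155). It may be tilted about the grip axis, since its face looks a little tall. The race is level and centred (right crop rim (600,225)). I lower in small steps, since early contact would reveal any tilt.

```bash
python3 -m handwheel '[{"dp":[-0.0013,0,0.005],"delta_rot":[0,-0.004,0]},{"dp":[-0.0013,0,0.01],"delta_rot":[0,-0.004,0]},{"dp":[-0.0013,0,0.01],"delta_rot":[0,-0.004,0]}]';for i in 1 2; do python3 -m handwheel '[{"dp":[0,0,0.002],"delta_rot":[0,0,0]},{"dp":[0,0,0.004],"delta_rot":[0,0,0]},{"dp":[0,0,0.004],"delta_rot":[0,0,0]}]'; done
```

```text
clock: 29.78
tcp_pos: [0.4702, 0.0126, 0.0798]
orientation: [-0.442, -3.108, 0.0]
contact_force: [-0.8, 0.4, -0.0]
grip_width: 0.0551
gripper_force: 53.5
clock: 30.15
tcp_pos: [0.4706, 0.0126, 0.0761]
orientation: [-0.443, -3.109, -0.0]
contact_force: [0.4, 0.2, -1.1]
grip_width: 0.0555
gripper_force: 53.5
clock: 30.52
tcp_pos: [0.4705, 0.0127, 0.0721]
orientation: [-0.443, -3.109, -0.0]
contact_force: [-0.1, -0.5, -1.0]
grip_width: 0.0548
gripper_force: 53.5
```

```bash
for i in 1 2; do python3 -m handwheel '[{"dp":[0,0,0.001],"delta_rot":[0,0,0]},{"dp":[0,0,0.002],"delta_rot":[0,0,0]},{"dp":[0,0,0.002],"delta_rot":[0,0,0]}]'; done
```

```text
clock: 30.9
tcp_pos: [0.4706, 0.0127, 0.0702]
orientation: [-0.443, -3.109, -0.0]
contact_force: [0.9, 0.2, -0.8]
grip_width: 0.055
gripper_force: 53.5
clock: 31.28
tcp_pos: [0.4706, 0.0127, 0.0682]
orientation: [-0.443, -3.109, -0.0]
contact_force: [-0.0, 0.8, -0.9]
grip_width: 0.0554
gripper_force: 53.5
```

```bash
python3 -m handwheel '[{"dp":[0,0,0.001],"delta_rot":[0,0,0]},{"dp":[0,0,0.0015],"delta_rot":[0,0,0]},{"dp":[0,0,0.0015],"delta_rot":[0,0,0]}]'
```

```text
clock: 31.65
tcp_pos: [0.4708, 0.0127, 0.0673]
orientation: [-0.443, -3.109, -0.001]
contact_force: [-2.7, -0.9, 7.1]
grip_width: 0.0552
gripper_force: 54.3
```

Contact at the right height, so the disc is level. I release and lift off toward the mat side, then measure centring.

```bash
python3 -m handwheel '[{"dp":[0,0,0],"delta_rot":[0,0,0]},{"dp":[0,0,0],"delta_rot":[0,0,0]},{"dp":[0,0,0],"delta_rot":[0,0,0]},{"dp":[0,0,-0.02],"delta_rot":[0,0,0]},{"dp":[0,0,-0.05],"delta_rot":[0,0,0]},{"dp":[0,0,-0.09],"delta_rot":[0,0,0]},{"dp":[0.03,0.05,-0.09],"delta_rot":[0,0,0]},{"dp":[0.05,0.1,-0.09],"delta_rot":[0,0,0]},{"dp":[0.05,0.16,-0.09],"delta_rot":[0,0,0]},{"dp":[0.05,0.21,-0.09],"delta_rot":[0,0,0]},{"dp":[0.05,0.26,-0.09],"delta_rot":[0,0,0]},{"dp":[0.05,0.26,-0.09],"delta_rot":[0,0,0]}]' 0.8
python3 - <<'E'
from h import *
s,t=grab("scene"),grab("top"); print(tool()[0].round(3))
cv2.imwrite("pics/raw2s.png",s["img"]);cv2.imwrite("pics/raw2t.png",t["img"])
def rings(f,cen,z,lo,hi,sgn):
    "edge radius along rays: strongest brightness step (sgn) between lo and hi"
    g=cv2.GaussianBlur(f["img"],(3,3),0).min(2).astype(np.float32); pts=[]
    rr=np.linspace(lo,hi,40)
    for a in np.linspace(0,2*np.pi,72,endpoint=False):
        q=np.array([proj(f,(cen[0]+r_*np.cos(a),cen[1]+r_*np.sin(a),z)) for r_ in rr],np.float32)
        v=cv2.remap(g,q[:,0].reshape(1,-1),q[:,1].reshape(1,-1),cv2.INTER_CUBIC).ravel(); d=np.diff(v)*sgn; i=d.argmax()
        if d[i]*1>2: pts.append((cen[0]+rr[i]*np.cos(a),cen[1]+rr[i]*np.sin(a)))
    P=np.array(pts); k=least_squares(lambda c:np.linalg.norm(P-c[:2],axis=1)-c[2],(*cen,(lo+hi)/2),loss="soft_l1",f_scale=.0007)
    return k.x.round(4),np.abs(k.fun).mean().round(5),len(P)
for n,f in(("s",s),("t",t)):
    print(n,"disc bore z79",rings(f,(.471,.012),.079,.006,.014,1),"disc edge",rings(f,(.471,.012),.079,.026,.032,-1),"hub edge z60",rings(f,(.471,.012),.06,.040,.048,-1))
E
```

```text
clock: 33.15
tcp_pos: [0.4952, 0.2811, 0.1564]
orientation: [-0.433, -3.111, -0.003]
contact_force: [-0.1, -0.9, -0.4]
grip_width: 0.0683
gripper_force: 0.0
[0.495 0.276 0.156]
s disc bore z79 (array([0.4717, 0.0118, 0.0083]), np.float64(0.00072), 72) disc edge (array([0.4722, 0.0127, 0.0293]), np.float64(0.00079), 62) hub edge z60 (array([0.4723, 0.0123, 0.0448]), np.float64(0.00082), 72)
t disc bore z79 (array([0.4714, 0.0129, 0.009 ]), np.float64(0.00044), 72) disc edge (array([0.4697, 0.0119, 0.0294]), np.float64(0.00097), 70) hub edge z60 (array([0.4713, 0.012 , 0.0437]), np.float64(0.00073), 72)
```

Both views put the disc bore, disc rim and hub rim concentric within about 1 mm, at the expected 79 mm height. Next I return disc_48, regripping it at the same TCP spot.

```bash
python3 -m handwheel '[{"dp":[0,0,0],"delta_rot":[0,0,0]},{"dp":[0,0,0],"delta_rot":[0,0,0]}]' 0.75; python3 go.py .4456,.2116,.06,73.8
```

```text
clock: 33.5
tcp_pos: [0.4953, 0.2749, 0.1569]
orientation: [-0.445, -3.109, 0.0]
contact_force: [-0.2, 0.2, 1.0]
grip_width: 0.0645
gripper_force: 0.0
dp [0.0298, -0.0747, 0.097] rot [-0.0002, -0.001, -0.0019] yaw 73.7 -> 73.8 j7 0.8 F [-0.2  0.2  1. ] w 0.0645 clk 33.5
```

```bash
python3 -m handwheel '[{"dp":[0.015,-0.04,0.01],"delta_rot":[0,0,0]},{"dp":[0.03,-0.0747,0.03],"delta_rot":[0,0,0]},{"dp":[0.03,-0.0747,0.08],"delta_rot":[0,0,-0.002]},{"dp":[0.03,-0.0747,0.11],"delta_rot":[0,0,-0.002]},{"dp":[0.03,-0.0747,0.11],"delta_rot":[0,0,-0.002]},{"dp":[0.03,-0.0747,0.11],"delta_rot":[0,0,-0.002]}]'; python3 go.py .4456,.2116,.0047,73.8;  python3 - <<'E'
from h import *
s=grab("scene");
for z,c,R in((.017,(.4456,.2116),.024),(.017,(.4676,.287),.019)):
  u,_=blob(s,proj(s,(*c,z)),13,100); print([np.round(v,4) for v in circ(s,u,z)],len(u))
E
```

```text
clock: 34.25
tcp_pos: [0.4463, 0.213, 0.0479]
orientation: [0.441, 3.11, 0.002]
contact_force: [-0.3, -1.0, 0.7]
grip_width: 0.0643
gripper_force: 0.0
dp [0.0003, -0.0016, 0.0432] rot [0.001, -0.0, 0.0012] yaw 73.9 -> 73.8 j7 0.91 F [-0.3 -1.   0.7] w 0.0643 clk 34.25
[array([0.4447, 0.2064]), np.float64(0.0247), np.float64(0.0054)] 241
[array([0.4606, 0.2852]), np.float64(0.0179), np.float64(0.0057)] 145
```

```bash
python3 -m handwheel '[{"dp":[0,-0.001,0.02],"delta_rot":[0,0,0]},{"dp":[0,-0.001,0.038],"delta_rot":[0,0,0]},{"dp":[0,-0.001,0.043],"delta_rot":[0,0,0]},{"dp":[0,-0.001,0.043],"delta_rot":[0,0,0]},{"dp":[0,-0.001,0.043],"delta_rot":[0,0,0]}]';python3 go.py .4456,.2116,.0047,73.8;python3 -m handwheel '[{"dp":[0,0,0],"delta_rot":[0,0,0]},{"dp":[0,0,0],"delta_rot":[0,0,0]},{"dp":[0,0,0],"delta_rot":[0,0,0]},{"dp":[0,0,0],"delta_rot":[0,0,0]}]' 0.4 40;python3 go.py .4456,.2116,.0047,73.8;python3 -m handwheel '[{"dp":[0,0,-0.02],"delta_rot":[0,0,0]},{"dp":[0,0,-0.08],"delta_rot":[0,0,0]},{"dp":[0,0,-0.14],"delta_rot":[0,0,0]},{"dp":[0,0,-0.14],"delta_rot":[0,0,0]}]';python3 go.py .4375,-.2174,.145,73.8
```

```text
clock: 34.92
tcp_pos: [0.4458, 0.2123, 0.0047]
orientation: [0.44, 3.111, 0.002]
contact_force: [0.5, 0.5, 0.5]
grip_width: 0.0643
gripper_force: 0.0
dp [-0.0, -0.0008, -0.0] rot [0.0012, -0.0, 0.0019] yaw 73.9 -> 73.8 j7 0.94 F [0.5 0.5 0.5] w 0.0643 clk 34.92
clock: 35.42
tcp_pos: [0.4456, 0.2123, 0.0048]
orientation: [-0.44, -3.11, -0.002]
contact_force: [-1.3, -0.1, 8.3]
grip_width: 0.0461
gripper_force: 39.6
dp [-0.0002, -0.0007, 0.0001] rot [0.0011, -0.0005, 0.0019] yaw 73.9 -> 73.8 j7 0.94 F [-1.3 -0.1  8.3] w 0.0461 clk 35.42
clock: 35.92
tcp_pos: [0.4482, 0.2135, 0.1484]
orientation: [0.439, 3.105, 0.011]
contact_force: [0.6, 0.4, -1.2]
grip_width: 0.0458
gripper_force: 41.6
dp [-0.1093, -0.417, 0.0007] rot [0.0076, 0.0046, 0.0016] yaw 73.9 -> 73.8 j7 0.85 F [ 0.6  0.4 -1.2] w 0.0458 clk 35.92
```

```bash
python3 -m handwheel '[{"dp":[-0.012,-0.045,0],"delta_rot":[0,0,0]},{"dp":[-0.026,-0.1,0],"delta_rot":[0,0,0]},{"dp":[-0.04,-0.155,0],"delta_rot":[0,0,0]},{"dp":[-0.055,-0.21,0],"delta_rot":[0,0,0]},{"dp":[-0.069,-0.265,0],"delta_rot":[0,0,0]},{"dp":[-0.084,-0.32,0],"delta_rot":[0,0,0]},{"dp":[-0.098,-0.375,0],"delta_rot":[0,0,0]},{"dp":[-0.107,-0.408,0],"delta_rot":[0,0,0]},{"dp":[-0.1093,-0.417,0],"delta_rot":[0.003,0.003,0.001]},{"dp":[-0.1093,-0.417,0.03],"delta_rot":[0.003,0.003,0.001]},{"dp":[-0.1093,-0.417,0.045],"delta_rot":[0.003,0.003,0.001]},{"dp":[-0.1093,-0.417,0.045],"delta_rot":[0.003,0.003,0.001]}]';python3 -m handwheel '[{"dp":[0,0,0],"delta_rot":[0,0,0]},{"dp":[0,0,0],"delta_rot":[0,0,0]},{"dp":[0,0,0],"delta_rot":[0,0,0]}]'; python3 go.py .4375,-.2174,.0787,73.8
```

```text
clock: 37.42
tcp_pos: [0.4338, -0.2177, 0.0976]
orientation: [-0.438, -3.103, 0.003]
contact_force: [-0.1, 0.5, -1.3]
grip_width: 0.0456
gripper_force: 41.5
clock: 37.8
tcp_pos: [0.4351, -0.219, 0.0992]
orientation: [-0.441, -3.107, 0.004]
contact_force: [0.1, 0.1, -1.5]
grip_width: 0.0458
gripper_force: 41.5
dp [-0.0019, 0.0023, 0.0205] rot [-0.0028, -0.003, 0.0011] yaw 73.9 -> 73.8 j7 1.89 F [ 0.1  0.1 -1.5] w 0.0458 clk 37.8
```

```bash
python3 -m handwheel '[{"dp":[-0.0019,0.0023,0],"delta_rot":[-0.003,-0.003,0.001]},{"dp":[-0.0019,0.0023,0.01],"delta_rot":[-0.003,-0.003,0.001]},{"dp":[-0.0019,0.0023,0.018],"delta_rot":[-0.003,-0.003,0.001]},{"dp":[-0.0019,0.0023,0.018],"delta_rot":[-0.003,-0.003,0.001]},{"dp":[-0.0019,0.0023,0.018],"delta_rot":[-0.003,-0.003,0.001]}]'; python3 go.py .4375,-.2174,.0257,73.8;  python3 - <<'E'
from h import *
s=grab("scene"); cv2.imwrite("pics/raw3s.png",s["img"])
E
```

```text
clock: 38.42
tcp_pos: [0.437, -0.2174, 0.0805]
orientation: [-0.443, -3.109, -0.0]
contact_force: [-0.9, -0.1, -0.9]
grip_width: 0.0458
gripper_force: 41.5
dp [-0.0005, 0.0002, 0.0548] rot [-0.0001, -0.0014, -0.0003] yaw 73.8 -> 73.8 j7 1.91 F [-0.9 -0.1 -0.9] w 0.0458 clk 38.42
```

```bash
python3 -m handwheel '[{"dp":[-0.0003,0,0.004],"delta_rot":[0,0,0]},{"dp":[-0.0003,0,0.008],"delta_rot":[0,0,0]},{"dp":[-0.0003,0,0.012],"delta_rot":[0,0,0]},{"dp":[-0.0003,0,0.016],"delta_rot":[0,0,0]},{"dp":[-0.0003,0,0.016],"delta_rot":[0,0,0]}]'; python3 go.py .4375,-.2174,.0257,73.8
```

```text
clock: 39.1
tcp_pos: [0.4371, -0.2173, 0.0643]
orientation: [-0.443, -3.108, -0.0]
contact_force: [0.5, -1.1, 0.3]
grip_width: 0.0455
gripper_force: 41.5
dp [-0.0005, 0.0, 0.0386] rot [-0.0, -0.0018, -0.0001] yaw 73.8 -> 73.8 j7 1.93 F [ 0.5 -1.1  0.3] w 0.0455 clk 39.1
```

No contact, and the bore is past the taper. I go on down.

```bash
python3 -m handwheel '[{"dp":[-0.0003,0,0.01],"delta_rot":[0,0,0]},{"dp":[-0.0003,0,0.02],"delta_rot":[0,0,0]},{"dp":[-0.0003,0,0.03],"delta_rot":[0,0,0]},{"dp":[-0.0003,0,0.036],"delta_rot":[0,0,0]},{"dp":[-0.0003,0,0.037],"delta_rot":[0,0,0]},{"dp":[-0.0003,0,0.037],"delta_rot":[0,0,0]}]'; python3 -m handwheel '[{"dp":[0,0,0.001],"delta_rot":[0,0,0]},{"dp":[0,0,0.0015],"delta_rot":[0,0,0]}]'
```

```text
clock: 39.85
tcp_pos: [0.4377, -0.2176, 0.0277]
orientation: [-0.443, -3.109, -0.0]
contact_force: [0.5, 0.6, 0.3]
grip_width: 0.0457
gripper_force: 41.5
clock: 40.1
tcp_pos: [0.4378, -0.2175, 0.0264]
orientation: [-0.443, -3.11, -0.0]
contact_force: [0.4, -0.2, -1.2]
grip_width: 0.0457
gripper_force: 41.5
```

```bash
python3 -m handwheel '[{"dp":[0,0,0.001],"delta_rot":[0,0,0]},{"dp":[0,0,0.001],"delta_rot":[0,0,0]}]'; python3 -m handwheel '[{"dp":[0,0,0],"delta_rot":[0,0,0]},{"dp":[0,0,0],"delta_rot":[0,0,0]},{"dp":[0,0,0],"delta_rot":[0,0,0]},{"dp":[0,0,-0.03],"delta_rot":[0,0,0]},{"dp":[0,0,-0.08],"delta_rot":[0,0,0]},{"dp":[0,0,-0.125],"delta_rot":[0,0,0]},{"dp":[0,0,-0.125],"delta_rot":[0,0,0]}]' 0.72;python3 go.py .4678,.2871,.15,73.8
```

```text
clock: 40.35
tcp_pos: [0.4378, -0.2175, 0.0258]
orientation: [-0.443, -3.11, -0.001]
contact_force: [-2.7, 1.8, 7.8]
grip_width: 0.0458
gripper_force: 42.3
clock: 41.22
tcp_pos: [0.4399, -0.2184, 0.1531]
orientation: [0.442, 3.105, -0.0]
contact_force: [-0.3, 0.4, -0.3]
grip_width: 0.0614
gripper_force: 0.0
dp [0.1144, 0.4932, 0.0028] rot [0.0006, 0.0056, -0.0002] yaw 73.8 -> 73.8 j7 1.84 F [-0.3  0.4 -0.3] w 0.0614 clk 41.23
```

Disc_48 is seated at 24 mm as expected. Next comes disc_38.

```bash
python3 -m handwheel '[{"dp":[0.01,0.045,0],"delta_rot":[0,0,0]},{"dp":[0.023,0.1,0],"delta_rot":[0,0,0]},{"dp":[0.036,0.155,0],"delta_rot":[0,0,0]},{"dp":[0.048,0.21,0],"delta_rot":[0,0,0]},{"dp":[0.06,0.265,0],"delta_rot":[0,0,0]},{"dp":[0.073,0.32,0],"delta_rot":[0,0,0]},{"dp":[0.086,0.375,0],"delta_rot":[0,0,0]},{"dp":[0.098,0.43,0],"delta_rot":[0,0,0]},{"dp":[0.11,0.48,0],"delta_rot":[0,0,0]},{"dp":[0.1144,0.4932,0.04],"delta_rot":[0,0.004,0]},{"dp":[0.1144,0.4932,0.09],"delta_rot":[0,0.004,0]},{"dp":[0.1144,0.4932,0.1],"delta_rot":[0,0.004,0]}]'; python3 -m handwheel '[{"dp":[0,0,0],"delta_rot":[0,0,0]},{"dp":[0,0,0],"delta_rot":[0,0,0]},{"dp":[0,0,0],"delta_rot":[0,0,0]}]'; python3 go.py .4678,.2871,.0048,73.8
```

```text
clock: 42.72
tcp_pos: [0.4626, 0.2862, 0.0466]
orientation: [-0.441, -3.1, 0.008]
contact_force: [-0.4, -0.6, -0.1]
grip_width: 0.0611
gripper_force: 0.0
clock: 43.1
tcp_pos: [0.4664, 0.2885, 0.0519]
orientation: [-0.443, -3.107, -0.005]
contact_force: [-0.2, -0.4, 0.7]
grip_width: 0.0613
gripper_force: 0.0
dp [-0.0019, -0.0011, 0.0471] rot [0.0024, -0.0035, -0.0004] yaw 73.8 -> 73.8 j7 0.83 F [-0.2 -0.4  0.7] w 0.0613 clk 43.1
```

```bash
python3 -m handwheel '[{"dp":[-0.0015,-0.001,0.02],"delta_rot":[0,0,0]},{"dp":[-0.0015,-0.001,0.04],"delta_rot":[0,0,0]},{"dp":[-0.0015,-0.001,0.047],"delta_rot":[0,0,0]},{"dp":[-0.0015,-0.001,0.047],"delta_rot":[0,0,0]},{"dp":[-0.0015,-0.001,0.047],"delta_rot":[0,0,0]}]';python3 go.py .4678,.2871,.0048,73.8;python3 -m handwheel '[{"dp":[0,0,0],"delta_rot":[0,0,0]},{"dp":[0,0,0],"delta_rot":[0,0,0]},{"dp":[0,0,0],"delta_rot":[0,0,0]},{"dp":[0,0,0],"delta_rot":[0,0,0]}]' 0.3 40;python3 go.py .4678,.2871,.0048,73.8;python3 -m handwheel '[{"dp":[0,0,-0.02],"delta_rot":[0,0,0]},{"dp":[0,0,-0.08],"delta_rot":[0,0,0]},{"dp":[0,0,-0.14],"delta_rot":[0,0,0]},{"dp":[0,0,-0.14],"delta_rot":[0,0,0]}]';python3 go.py .4375,-.2175,.145,73.8
```

```text
clock: 43.72
tcp_pos: [0.467, 0.2871, 0.0042]
orientation: [-0.442, -3.106, -0.003]
contact_force: [-0.0, 0.0, 0.4]
grip_width: 0.0616
gripper_force: 0.0
dp [-0.0008, 0.0003, -0.0006] rot [0.0011, -0.0042, -0.0001] yaw 73.8 -> 73.8 j7 0.86 F [-0.   0.   0.4] w 0.0616 clk 43.73
clock: 44.22
tcp_pos: [0.4668, 0.287, 0.0042]
orientation: [-0.442, -3.106, -0.002]
contact_force: [-0.6, -1.1, 5.8]
grip_width: 0.036
gripper_force: 39.3
dp [-0.0009, 0.0004, -0.0006] rot [0.0009, -0.0046, -0.0002] yaw 73.8 -> 73.8 j7 0.86 F [-0.6 -1.1  5.8] w 0.036 clk 44.23
clock: 44.72
tcp_pos: [0.47, 0.2883, 0.1483]
orientation: [0.443, 3.109, 0.013]
contact_force: [-0.2, -0.4, -1.0]
grip_width: 0.0363
gripper_force: 40.2
dp [-0.1102, -0.4947, -0.0007] rot [0.0081, 0.0002, -0.0005] yaw 73.8 -> 73.8 j7 0.78 F [-0.2 -0.4 -1. ] w 0.0363 clk 44.73
```

```bash
python3 -m handwheel '[{"dp":[-0.01,-0.045,0],"delta_rot":[0,0,0]},{"dp":[-0.023,-0.1,0],"delta_rot":[0,0,0]},{"dp":[-0.036,-0.155,0],"delta_rot":[0,0,0]},{"dp":[-0.048,-0.21,0],"delta_rot":[0,0,0]},{"dp":[-0.06,-0.265,0],"delta_rot":[0,0,0]},{"dp":[-0.073,-0.32,0],"delta_rot":[0,0,0]},{"dp":[-0.086,-0.375,0],"delta_rot":[0,0,0]},{"dp":[-0.098,-0.43,0],"delta_rot":[0,0,0]},{"dp":[-0.107,-0.475,0],"delta_rot":[0,0,0]},{"dp":[-0.1102,-0.4947,0],"delta_rot":[0,0,0]},{"dp":[-0.1102,-0.4947,0.04],"delta_rot":[0,-0.003,0]},{"dp":[-0.1102,-0.4947,0.045],"delta_rot":[0,-0.003,0]}]';python3 -m handwheel '[{"dp":[0,0,0],"delta_rot":[0,0,0]},{"dp":[0,0,0],"delta_rot":[0,0,0]},{"dp":[0,0,0],"delta_rot":[0,0,0]}]'; python3 go.py .4367,-.2176,.0792,73.8
```

```text
clock: 46.22
tcp_pos: [0.4321, -0.2185, 0.0955]
orientation: [-0.443, -3.102, -0.002]
contact_force: [-0.8, 0.4, -0.5]
grip_width: 0.0362
gripper_force: 40.2
clock: 46.6
tcp_pos: [0.4353, -0.2192, 0.0986]
orientation: [-0.442, -3.11, -0.0]
contact_force: [-1.1, -1.0, -0.0]
grip_width: 0.0361
gripper_force: 40.2
dp [-0.0009, 0.0019, 0.0194] rot [0.0003, -0.0004, 0.0005] yaw 73.8 -> 73.8 j7 1.91 F [-1.1 -1.  -0. ] w 0.0361 clk 46.6
```

```bash
python3 -m handwheel '[{"dp":[-0.0009,0.0019,0],"delta_rot":[0,0,0]},{"dp":[-0.0009,0.0019,0.01],"delta_rot":[0,0,0]},{"dp":[-0.0009,0.0019,0.018],"delta_rot":[0,0,0]},{"dp":[-0.0009,0.0019,0.018],"delta_rot":[0,0,0]},{"dp":[-0.0009,0.0019,0.018],"delta_rot":[0,0,0]}]'; python3 go.py .4367,-.2176,.0394,73.8; python3 -m handwheel '[{"dp":[-0.0009,0.0019,0.018],"delta_rot":[0,0,0]}]' >/dev/null 2>&1 & wait; python3 go.py .4367,-.2176,.0394,73.8
```

```text
clock: 47.22
tcp_pos: [0.4358, -0.2178, 0.0796]
orientation: [-0.443, -3.108, -0.0]
contact_force: [0.3, 0.1, -0.5]
grip_width: 0.0359
gripper_force: 40.2
dp [-0.0009, 0.0004, 0.0402] rot [-0.0001, -0.0024, -0.0004] yaw 73.8 -> 73.8 j7 1.93 F [ 0.3  0.1 -0.5] w 0.0359 clk 47.23
dp [0.0015, -0.0014, 0.0232] rot [0.0, 0.0011, -0.0005] yaw 73.8 -> 73.8 j7 1.94 F [-0.2  1.  -0.4] w 0.0361 clk 47.35
```

I left a stray extra row in that line, which lowered the disc 18 mm onto the spindle. It met no contact force, and the bore is past the tip. I correct laterally and continue.

```bash
python3 -m handwheel '[{"dp":[0.001,-0.001,0],"delta_rot":[0,0,0]},{"dp":[0.001,-0.001,0],"delta_rot":[0,0,0]}]'; python3 go.py .4367,-.2176,.0394,73.8
```

```text
clock: 47.6
tcp_pos: [0.436, -0.2171, 0.0621]
orientation: [-0.443, -3.108, -0.0]
contact_force: [-0.1, 0.6, -0.1]
grip_width: 0.036
gripper_force: 40.2
dp [-0.0008, -0.0003, 0.0227] rot [-0.0001, -0.0018, -0.0006] yaw 73.8 -> 73.8 j7 1.95 F [-0.1  0.6 -0.1] w 0.036 clk 47.6
```

```bash
python3 -m handwheel '[{"dp":[-0.0008,0,0.01],"delta_rot":[0,0,0]},{"dp":[-0.0008,0,0.018],"delta_rot":[0,0,0]},{"dp":[-0.0008,0,0.021],"delta_rot":[0,0,0]},{"dp":[-0.0008,0,0.0215],"delta_rot":[0,0,0]},{"dp":[-0.0008,0,0.0215],"delta_rot":[0,0,0]}]'; python3 -m handwheel '[{"dp":[0,0,0.001],"delta_rot":[0,0,0]},{"dp":[0,0,0.001],"delta_rot":[0,0,0]}]'
```

```text
clock: 48.22
tcp_pos: [0.4369, -0.217, 0.0403]
orientation: [-0.443, -3.108, -0.0]
contact_force: [-0.0, -0.9, 0.7]
grip_width: 0.0359
gripper_force: 40.2
clock: 48.48
tcp_pos: [0.4369, -0.2169, 0.0393]
orientation: [-0.442, -3.108, -0.0]
contact_force: [-0.4, -0.5, -1.2]
grip_width: 0.036
gripper_force: 40.2
```

```bash
python3 -m handwheel '[{"dp":[0,0,0.0008],"delta_rot":[0,0,0]},{"dp":[0,0,0.0008],"delta_rot":[0,0,0]}]'
```

```text
clock: 48.72
tcp_pos: [0.437, -0.217, 0.039]
orientation: [-0.443, -3.109, -0.001]
contact_force: [-1.0, 0.2, 8.2]
grip_width: 0.0357
gripper_force: 41.0
```

Contact on disc_48. I release, rise and back away, then take the final look.

```bash
python3 -m handwheel '[{"dp":[0,0,0],"delta_rot":[0,0,0]},{"dp":[0,0,0],"delta_rot":[0,0,0]},{"dp":[0,0,0],"delta_rot":[0,0,0]},{"dp":[0,0,-0.03],"delta_rot":[0,0,0]},{"dp":[0,0,-0.08],"delta_rot":[0,0,0]},{"dp":[0,0,-0.14],"delta_rot":[0,0,0]},{"dp":[0,0,-0.2],"delta_rot":[0,0,0]},{"dp":[0,0.05,-0.25],"delta_rot":[0,0,0]},{"dp":[0,0.1,-0.25],"delta_rot":[0,0,0]},{"dp":[0,0.15,-0.25],"delta_rot":[0,0,0]},{"dp":[0,0.15,-0.25],"delta_rot":[0,0,0]},{"dp":[0,0.15,-0.25],"delta_rot":[0,0,0]}]' 0.65
python3 - <<'E'
from h import *
s,t=grab("scene"),grab("top")
a=[crop(s["img"],proj(s,(.4375,-.2175,.03)),28,7),crop(s["img"],proj(s,(.472,.012,.06)),28,7)]
b=[crop(t["img"],proj(t,(.4375,-.2175,.03)),28,7),crop(cv2.imread("pics/raw2t.png"),proj(t,(.472,.012,.06)),28,7)]
v=np.vstack([np.hstack(a),np.hstack(b)]); cv2.imwrite("pics/fin.png",cv2.resize(v,(600,600))); print(tool()[0])
E
```

```text
clock: 50.22
tcp_pos: [0.4788, -0.0737, 0.2882]
orientation: [-0.443, -3.108, 0.0]
contact_force: [-0.1, -0.6, 0.4]
grip_width: 0.0553
gripper_force: 0.0
[ 0.47862606 -0.0745869   0.28828025]
```

View pics/fin.png

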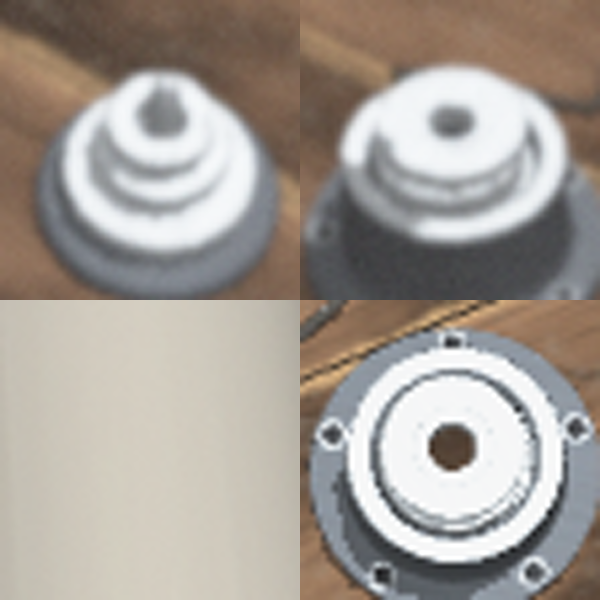

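The final picture shows the stack 68/48/38 on the spindle (upper left, about (160,150)). Disc_58 lies flat and centred on the race in the hub (right crops, bore at (453,122) and (452,447)). The gripper is empty and clear.

```bash
python3 -c "
from bench import r
print(r.hand_in())"
```

```text
the job is handed in; nothing more can be done
None
```

I handed the job in at about 50 s: the race is bottomed and level in the hub, the 58 mm disc lies bevel down and centred on it to about 1 mm, and the 48 and 38 mm discs are back on the spindle over the 68 mm disc, with the gripper open and clear; one unintended row lowered the 38 mm disc 18 mm on the spindle, but it met no resistance.

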